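Press a board connector home with a tommy-bar screw press

ROBOT

A 6-joint arm with a two-finger parallel gripper is mounted at the origin on the work surface. World frame = base frame: x ahead of the robot, y to its left, z up, the work surface at z = 0. Lengths are in m, angles in degrees, forces in N, time in s.
With the tool pointing down it reaches from about 0.25 to 0.725 m from the base axis. Payload 4 kg.
Tool frame: the origin (TCP) lies between the finger pads; the fingertips stand 11 mm ahead of it and the grasp point (between the pads) lies 8 mm behind it; x points along the fingers, y is the direction in which the jaws open and shut, and the axes are right-handed (so a half turn about x gives the same grasp; the last joint's range is limited). The gripper opens to 85 mm and grips with 20 to 120 N. Pads are 22 mm wide; open, the fingers measure 114 mm over their backs; the gripper's body (76 mm by 85 mm) begins 54 mm behind the grasp point. The pads swing forward as they close: fully open they stand 13 mm farther back than shut.
Start: joints at [-70.989, 13.785, 0.286, 76.501, 0, 90], TCP at [0.163, -0.473, 0.242] pointing down, gripper open.
Joint ranges: [-155.79, 155.79], [-60.16, 107.12], [-62.33, 73.08], [-114, 123.19], [-81.49, 82.49], [-180, 180]. Speed limits (degrees/s): [159.86, 159.86, 180, 180, 180, 180].

INTERFACE

Orientations are given as a 3x3 rotation matrix whose columns are the frame's x, y, z axes.
In Python, from cell import r, get_image gives the robot as it stands. The module is installed in compiled form; this text tells all that it offers.
- The arm moves only by the tool servo_tool, never from a script. Its argument "moves" is a list of rows, each a list of 2 entries, a list of its own where there are three numbers: the shift along the tool's x, y, z in cm, then the turn, a rotation vector about the tool's x, y, z in degrees. In form: [[[dx, dy, dz], [ax, ay, az]], ...]. A call has 1 to 8 rows; each row shifts and turns the commanded pose from where the row before left it, along the tool's axes as they then stand; what a row does not reach is not made up. A row lasts 1/10 s, in which the tool goes at most 50 mm and 8.59 degrees, less where a joint would pass 70% of its speed; a pose out of reach is approached as far as the arm can. A call with a gripper value outside its range is refused whole. "claw" is the opening, from 0 (shut) to 1 (fully open), set as the call begins (left out, the last holds). The fingers move at their own pace and stop on an object; the grip force is fixed at half the most. Time passes only in rows, so rows that do not move let the fingers close. It gives the time, the measured TCP pose, the force and the opening at its end, in the units of the state.
- r.observe(): the state, without advancing time (a new reading comes with each control period).
- get_image(name): name is "side" or "top" or "wrist"; returns a dict with "image" (480x640x3 uint8, blue, green, red), "vertical_fov" (degrees; the focal length in pixels is half the picture's height over the tangent of half this angle, whatever the lens; pixels are square), "cx", "cy" (the principal point, pixels), "R" (3x3) and "t" (3): a world point X has camera coordinates R X + t. Camera axes: x right, y down, z forward; pixel columns grow to the right and rows downward; lengths in m; the calibration is good to about 2 mm. A picture is of the moment at which its call begins. There is no depth.
- r.close_job(): hands the job in, once; it reports no verdict.
The state is a dict: "time": time; "q": joint angles; "qvel": joint speeds; "effort": joint torques, N m; "tool_pos": TCP position; "tcp_rot": TCP orientation; "wrist_force": force on the tool from outside, world axes, zero at the start; "wrist_torque": the same for the moment, N m; "grip_width": finger opening in m.
Only numpy, scipy, OpenCV 4.12 (cv2) and the standard library are available. Lean on these libraries where they do the work, as an engineer would, in place of code of your own. Each camera call takes 0.05 s, during which the arm holds its last target. There are 200 camera calls.

TASK

Take the orange-handled bar from its wooden stand, put its pin into the holes of the press's round steel collar and turn the collar clockwise (seen from above), moving the bar to another hole whenever it comes up against a yellow keeper, until the connector is pressed fully home on the blue board and the collar comes up firm. Feel for that firm stop and do not force the bar; turn the collar only with the bar, touch the press with nothing else and leave the other things where they are. Then stand the bar back upright in its stand.

Things in the scene. Friction and masses are not known exactly. Their poses are not given: they have to be found in the camera images.
- press: Small grey screw press, fixed; base plate 130 (x) by 150 (y) by 15 mm, two cheeks at y = +-62 mm. Origin: centre of its underside, on the vertical axis of its collar; the collar's top face is 104 mm above it. The brass spindle (radius 13 mm) stands up to 118 mm above the origin in the middle. More than 32 N between bar and press does damage.
- keeper_left (a point): Top of a yellow keeper, at its centre, 116 mm above the table: a strap 26 mm wide (press's x), 12 mm thick, over the collar's rim from 18 to 68 mm from the axis on the press's +y side. A bar in a pocket strikes a keeper 55 degrees either side of the press's +x or -x direction: only the pockets in these two windows can be used.
- keeper_right (a point): Top of a yellow keeper, at its centre, 116 mm above the table: a strap 26 mm wide (press's x), 12 mm thick, over the collar's rim from 18 to 68 mm from the axis on the press's -y side. In one window the bar swings at most 110 degrees, then it must go to another pocket.
- collar: Steel collar, radius 44 mm; origin on its axis in its top face. Turns in place, stays where left. A turn clockwise (from above) lowers the spindle and its red pad 24 mm. Force at a pocket: 5 to 8 N to turn free, 9 to 13 N pushing the connector in; once that has bottomed, 0.5 to 2 N more per degree. Firm is 18 N or more there: aim for 20 to 25. Needs 120 to 215 degrees in all, differs each time.
- hole0 (a point): Centre of the mouth of collar pocket 0, in the collar's top face, 32 mm from the collar's axis; the pocket is 12 mm wide and 12 mm radially, 18 mm deep, with a flat floor. Pockets are 45 degrees apart, hole0 to hole7 counter-clockwise seen from above, and turn with the collar.
- hole1 (a point): Centre of the mouth of collar pocket 1, in the collar's top face, 32 mm from the collar's axis; the pocket is 12 mm wide and 12 mm radially, 18 mm deep, with a flat floor. Pockets are 45 degrees apart, hole0 to hole7 counter-clockwise seen from above, and turn with the collar.
- hole2 (a point): Centre of the mouth of collar pocket 2, in the collar's top face, 32 mm from the collar's axis; the pocket is 12 mm wide and 12 mm radially, 18 mm deep, with a flat floor. Pockets are 45 degrees apart, hole0 to hole7 counter-clockwise seen from above, and turn with the collar.
- hole3 (a point): Centre of the mouth of collar pocket 3, in the collar's top face, 32 mm from the collar's axis; the pocket is 12 mm wide and 12 mm radially, 18 mm deep, with a flat floor. Pockets are 45 degrees apart, hole0 to hole7 counter-clockwise seen from above, and turn with the collar.
- hole4 (a point): Centre of the mouth of collar pocket 4, in the collar's top face, 32 mm from the collar's axis; the pocket is 12 mm wide and 12 mm radially, 18 mm deep, with a flat floor. Pockets are 45 degrees apart, hole0 to hole7 counter-clockwise seen from above, and turn with the collar.
- hole5 (a point): Centre of the mouth of collar pocket 5, in the collar's top face, 32 mm from the collar's axis; the pocket is 12 mm wide and 12 mm radially, 18 mm deep, with a flat floor. Pockets are 45 degrees apart, hole0 to hole7 counter-clockwise seen from above, and turn with the collar.
- hole6 (a point): Centre of the mouth of collar pocket 6, in the collar's top face, 32 mm from the collar's axis; the pocket is 12 mm wide and 12 mm radially, 18 mm deep, with a flat floor. Pockets are 45 degrees apart, hole0 to hole7 counter-clockwise seen from above, and turn with the collar.
- hole7 (a point): Centre of the mouth of collar pocket 7, in the collar's top face, 32 mm from the collar's axis; the pocket is 12 mm wide and 12 mm radially, 18 mm deep, with a flat floor. Pockets are 45 degrees apart, hole0 to hole7 counter-clockwise seen from above, and turn with the collar.
- board: Blue circuit board 90 by 108 by 2 mm on a black block on the press base, under the collar, fixed. Origin: centre of the board's underside; its height (25 to 27.5 mm above the table) differs. Its frame is parallel to the press's.
- connector: Black and steel connector on the board under the red pad (which starts 51 to 54 mm above the table), 53 mm long in y, 14 mm high. Origin: centre of its underside. It slides straight down only, stiffly; fully home its origin lies 2 mm above the board's origin, at the start 6 to 7.5 mm above it.
- bar: Loose bar, 110 mm long, about 0.14 kg: round steel pin 9 mm in diameter and 40 mm long with a tapered tip (the last 6 mm), then an orange square handle 16 by 16 mm, 70 mm long. Origin: tip of the pin; z runs up along the bar to the handle; x and y are square to the handle's sides. It starts in the stand, leaning up to 4 degrees.
- stand: Fixed wooden block 50 by 50 by 30 mm. Origin: centre of its underside. In its top an 11 mm square socket, 25 mm deep, whose floor is 5 mm above the origin; the bar stands in it pin down.
- parts_tray: Loose grey open tray 90 by 90 by 25 mm; leave it alone. Origin: centre of its underside.
- spare: Loose spare connector 53 by 12 by 14 mm; leave it alone. Origin: centre of its underside.
- module: Loose small blue module with a yellow jumper, 53 by 23 by 16 mm; leave it alone. Origin: centre of its underside.
- pot: Loose black pot of brass wool, 68 mm in diameter, 50 mm high; leave it alone. Origin: centre of its underside.
Mind the look-alikes: they are no part of the job. What is shaped like the bar but purple or white is not meant.

How it is judged:
By the outcome, as a careful person would: the job done as asked, in the order asked, and still so for the second after the job is handed in, with the robot touching nothing.
It also fails if it takes over 72 s, if anything falls off the work surface, if the arm or the gripper's body presses on something with over 40 N, if the wrist force passes 120 N, or if a joint passes its speed limit or range.

## Working session

There is one attempt and no reset: what is moved stays moved. The work goes in short steps, Python scripts to look and compute and a tool call to move; the robot and the scene stay as the last step left them, time stands still between calls to the robot, and variables do not carry over. Pictures are saved under pics/ and viewed, about 8 in all and at most 12, crops included, and the job is handed in when it is done.

Besides the shell and the picture viewer there is one more tool, called after "Emit:" by a JSON object that holds its "method" and its "body". servo_tool: Moves the arm, as the interface text tells. Its arguments: {"type":"object","properties":{"moves":{"type":"array","items":{"type":"array"}},"claw":{"type":"number"}},"required":["moves"]}

```bash
mkdir -p pics; ls
cat > h.py <<'E'
import numpy as np, cv2, json
from cell import r, get_image
def ray(c,u,v):
    f=240/np.tan(np.radians(c["vertical_fov"])/2)
    R=np.array(c["R"]);t=np.array(c["t"])
    d=R.T@np.array([(u-c["cx"])/f,(v-c["cy"])/f,1]);return -R.T@t,d
def onz(c,u,v,z):
    o,d=ray(c,u,v);return o+d*(z-o[2])/d[2]
def proj(c,X):
    f=240/np.tan(np.radians(c["vertical_fov"])/2)
    p=np.array(c["R"])@np.array(X)+np.array(c["t"]);return np.array([c["cx"]+f*p[0]/p[2],c["cy"]+f*p[1]/p[2]])
def snap(n,f):
    c=get_image(n);cv2.imwrite("pics/"+f,c["image"]);return c
def tri(c1,p1,c2,p2):
    o1,d1=ray(c1,*p1);o2,d2=ray(c2,*p2)
    s=np.linalg.lstsq(np.c_[d1,-d2],o2-o1,rcond=None)[0]
    a=o1+d1*s[0];b=o2+d2*s[1];return (a+b)/2,np.linalg.norm(a-b)
E
python3 - <<'E'
from h import *
import pickle
np.set_printoptions(precision=3,suppress=True)
a={n:snap(n,n+"0.png") for n in("top","side","wrist")}
pickle.dump(a,open("c0.pkl","wb"))
for n in a:
    c=a[n];print(n,c["vertical_fov"],c["cx"],c["cy"],np.array(c["R"]).tolist(),c["t"])
cv2.imwrite("pics/ts.png",np.vstack([a["top"]["image"],a["side"]["image"]]))
print(r.observe())
E
```

```text
pics
top 48.23134163188304 316.25072804674465 245.8707557032439 [[0.0167249200355584, -0.9995949759054212, -0.02302522951990549], [-0.9904415965677963, -0.013409598624440584, -0.137279373734608], [0.13691501319445923, 0.025101131635278003, -0.990264718321616]] [-0.03   0.577  1.007]
side 51.37049063624178 315.2648462647882 239.79063006469445 [[0.9314870255707293, -0.3634510190782182, -0.015338771932582616], [-0.23389863885503626, -0.5660979752708508, -0.7904584170821412], [0.27860966949328303, 0.7398894776419295, -0.6123236178195284]] [-0.58   0.186  0.717]
wrist 71.94486965371543 313.95105245318854 239.6034715393063 [[0.3254894935810657, -0.9455415403505888, -0.002790168413750265], [-0.8992994449020155, -0.3104801574667549, 0.3079976951510283], [-0.29209090702599433, -0.0977408169131749, -0.9513830115899048]] [-0.498 -0.04   0.381]
{'time': 0.15, 'q': array([-70.991,  13.823,   0.232,  76.501,  -0.   ,  90.001]), 'qvel': array([-0.011, -0.112,  0.275, -0.036, -0.025, -0.042]), 'effort': array([  0.   , -37.264,  25.264,   0.012,  -0.   ,  -0.   ]), 'tool_pos': array([ 0.163, -0.472,  0.242]), 'tcp_rot': array([[-0.001,  0.326, -0.945],
       [ 0.002, -0.945, -0.326],
       [-1.   , -0.002,  0.   ]]), 'wrist_force': array([ 1.005,  0.268, -1.047]), 'wrist_torque': array([-0.029,  0.006, -0.016]), 'grip_width': 0.08518957758614767}
```

View pics/top0.png

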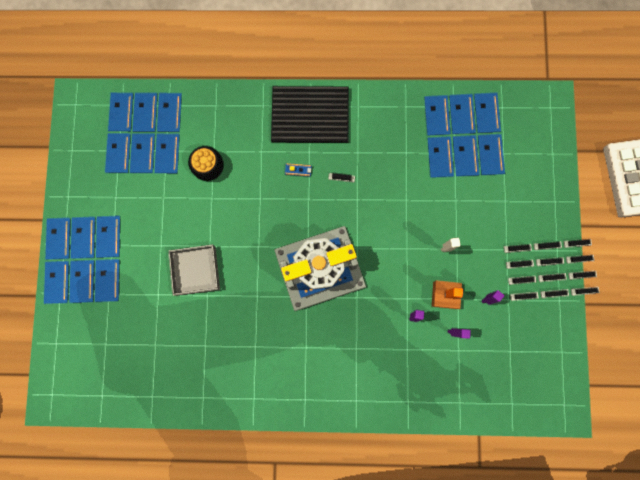

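View pics/side0.png

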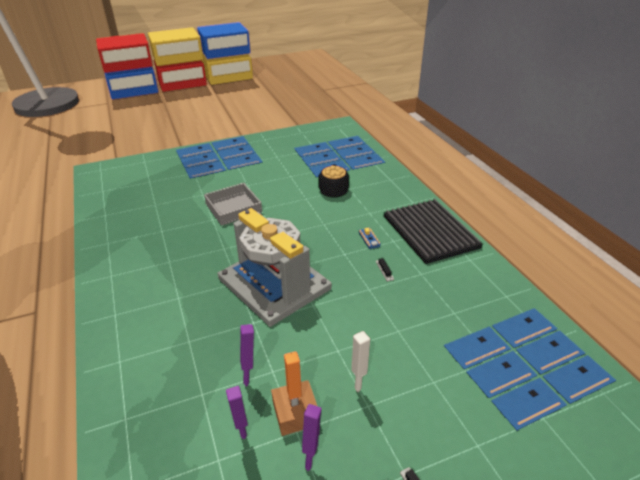

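The top view shows the press at about (320,265), with the stand and orange bar at about (450,293). Three purple bars stand at (418,315), (460,333) and (495,297), and a white one at (453,243). Next I'll measure and zoom in.

Run:
```python
from h import *
import pickle
np.set_printoptions(precision=4,suppress=True)
a=pickle.load(open("c0.pkl","rb"))
def blobs(n,lo,hi,box,minA=15):
    im=a[n]["image"];x0,y0,x1,y1=box
    h=cv2.cvtColor(im,cv2.COLOR_BGR2HSV);m=cv2.inRange(h,lo,hi);k=np.zeros_like(m);k[y0:y1,x0:x1]=m[y0:y1,x0:x1]
    N,l,s,ce=cv2.connectedComponentsWithStats(k)
    return [(s[i].tolist(),ce[i]) for i in range(1,N) if s[i][4]>minA]
P=lambda *x:print(*x)
P("yellow top",blobs("top",(22,150,120),(34,255,255),(260,215,380,320)))
P("yellow side",blobs("side",(22,150,120),(34,255,255),(200,190,330,280)))
P("orange top",blobs("top",(3,180,120),(18,255,255),(420,270,475,315)))
P("orange side",blobs("side",(3,180,120),(18,255,255),(260,340,330,440)))
P("purple top",blobs("top",(130,100,50),(160,255,255),(390,270,520,350)))
P("purple side",blobs("side",(130,100,50),(160,255,255),(200,310,340,480)))
t=a["top"]["image"];s=a["side"]["image"]
A=cv2.resize(t[215:320,265:375],None,fx=4,fy=4,interpolation=cv2.INTER_CUBIC)
B=cv2.resize(t[230:345,400:515],None,fx=3,fy=3,interpolation=cv2.INTER_CUBIC)
B=cv2.copyMakeBorder(B,0,420-345,0,0,cv2.BORDER_CONSTANT)
cv2.imwrite("pics/crop1.png",np.hstack([A,B]))
```

```text
yellow top [([327, 244, 30, 22, 399], array([340.8897, 254.7118])), ([281, 260, 30, 21, 393], array([295.9084, 269.8728]))]
yellow side [([239, 209, 28, 19, 253], array([253.1542, 218.3557])), ([271, 233, 31, 21, 302], array([285.1722, 242.298 ]))]
orange top [([434, 282, 29, 27, 663], array([447.5083, 294.5008]))]
orange side [([286, 361, 15, 38, 431], array([293.1346, 379.6079]))]
purple top [([482, 291, 22, 13, 171], array([493.4269, 297.4094])), ([410, 310, 14, 11, 122], array([416.9344, 315.4672])), ([448, 329, 23, 9, 158], array([460.0823, 332.6392]))]
purple side [([241, 325, 12, 61, 572], array([246.3252, 349.8129])), ([227, 387, 20, 51, 531], array([237.1544, 409.1864])), ([303, 405, 18, 65, 778], array([310.4396, 432.0013]))]
```

View pics/crop1.png

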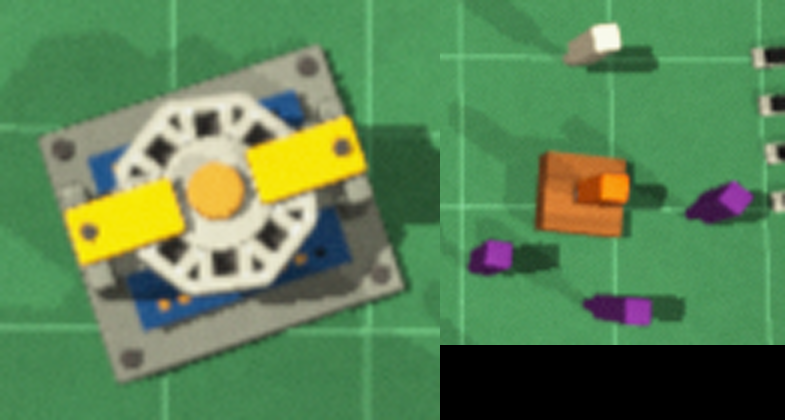

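Run:
```python
from h import *
import pickle
np.set_printoptions(precision=4,suppress=True)
a=pickle.load(open("c0.pkl","rb"))
T=a["top"];S=a["side"];W=a["wrist"]
k1=onz(T,340.9,254.7,.116);k2=onz(T,295.9,269.9,.116)
print("keepers",k1,k2,(k1+k2)/2,"dist",np.linalg.norm(k1-k2),"(86 expected)")
s1=tri(T,(340.9,254.7),S,(285.2,242.3));s2=tri(T,(295.9,269.9),S,(253.2,218.4));print(s1,s2)
d=k2-k1;print("press +y yaw",np.degrees(np.arctan2(d[1],d[0]))-90)
# crop coordinates to px
f=lambda x,y:(400+(x-440)/3-.33,230+y/3-.33)
print("handle top",onz(T,*f(616,188),.112),"stand corners",[onz(T,*f(*p),.03)[:2] for p in((543,153),(627,160),(622,236),(539,230))])
for p in((738,195),(496,254),(638,311),(604,38)): print("decoy top",onz(T,*f(*p),.115))
# handle in both views
h=cv2.cvtColor(T["image"],cv2.COLOR_BGR2HSV)
print(h[286:302,446:466,0]);print(h[286:302,446:466,2])
for X in ((.34,-.27,.11),k1,k2): print("wrist",proj(W,X))
C=(k1+k2)/2;C[2]=.118;print("spindle top",proj(T,C),onz(T,265+215/4-.4,215+189/4-.4,.118))
```

```text
keepers [ 0.5511 -0.068   0.116 ] [0.5224 0.0126 0.116 ] [ 0.5368 -0.0277  0.116 ] dist 0.08553446470483493 (86 expected)
(array([ 0.5504, -0.0679,  0.1159]), np.float64(0.0014378020608362403)) (array([0.5225, 0.0127, 0.1145]), np.float64(0.00013372132266172105))
press +y yaw 19.580720104897864
handle top [ 0.4869 -0.2781  0.112 ] stand corners [array([ 0.5133, -0.2511]), array([ 0.5096, -0.3051]), array([ 0.4607, -0.3009]), array([ 0.4637, -0.2479])]
decoy top [ 0.4837 -0.349   0.115 ]
decoy top [ 0.4467 -0.2062  0.115 ]
decoy top [ 0.4149 -0.2888  0.115 ]
decoy top [ 0.5765 -0.272   0.115 ]
[[13 13 13 14 13 13 13 13 13 13 13 13 13 13 13 16 46 65 67 66]
 [13 14 13 13 13 13 13 13 13 13 13 13 13 12 13 15 34 63 67 66]
 [13 13 13 14 13 13 12 12 13 16 16 15 15 14 14 13 13 42 66 67]
 [13 13 13 13 12 12 12 12 15 17 18 17 17 17 16 16 14 24 67 67]
 [12 12 12 11 12 11 11 12 15 18 18 18 18 18 17 17 14 21 67 66]
 [11 11 12 11 11 12 12 12 16 18 18 18 18 18 18 18 16 24 68 66]
 [11 11 11 11 12 11 12 13 16 18 18 18 18 18 17 17 15 26 66 66]
 [11 11 11 11 11 12 12 12 16 18 18 18 18 18 18 18 15 30 65 
[... 1315 characters left out ...]
 246 246 247 247 247 241 190  85
   82  83]
 [156 161 159 160 157 152 148 164 200 204 211 222 228 233 238 233 154  86
   82  83]
 [154 153 147 145 144 140 136 133 133 138 142 157 164 175 185 169  90  84
   84  83]
 [193 184 185 179 170 173 166 137 134 135 130 135 138 137 123  89  86  89
   87  87]
 [215 210 208 208 204 207 200 187 183 187 189 189 191 185 163 103 102 105
  105 107]
 [218 220 215 213 214 215 213 214 215 211 211 215 211 209 174  98  93 105
  137 138]
 [212 214 210 208 209 209 215 210 208 212 213 212 213 207 172  87  85 106
  144 149]]
wrist [  99.4152 -130.7727]
wrist [ -408.0735 -1119.3161]
wrist [ -646.7539 -1111.4101]
spindle top [318.401  262.1735] [ 0.5373 -0.0276  0.118 ]
```

View pics/wrist0.png

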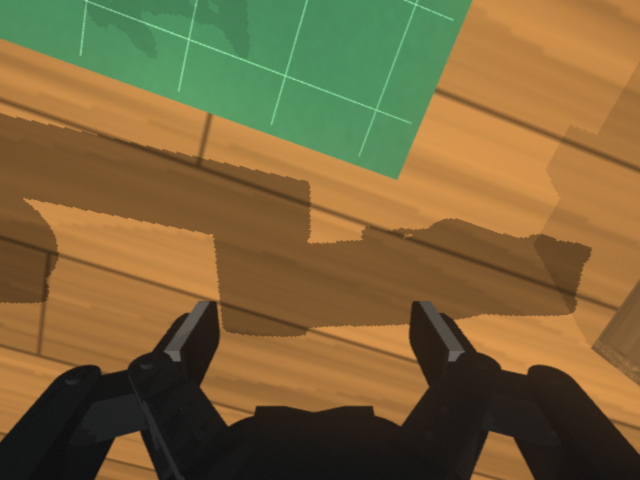

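The wrist view shows only the mat edge and the fingers. I'll write a move planner and work out a hover pose that puts the bar in the wrist camera's view.

```bash
cat >> h.py <<'E'
np.set_printoptions(precision=4,suppress=True)
def theta(s): y=np.array(s["tcp_rot"])[:,1];return np.degrees(np.arctan2(y[1],y[0]))
def axes(th):
    a=np.radians(th);return np.array([[0,0,-1],[np.cos(a),np.sin(a),0],[np.sin(a),-np.cos(a),0]])
def plan(waypts,start=None):
    """waypts: list of (xyz,theta,nrows), world; prints rows in tool axes (cm,deg)"""
    s=r.observe();p=np.array(s["tool_pos"]) if start is None else np.array(start[0]);th=theta(s) if start is None else start[1]
    out=[]
    for X,t,n in waypts:
        p0,t0=p.copy(),th
        for i in range(1,n+1):
            q=p0+(np.array(X)-p0)*i/n; tt=t0+(t-t0)*i/n
            d=axes(th)@(q-p)*100
            out.append([[round(float(v),2) for v in d],[round(float(th-tt),1),0,0]]);p,th=q,tt
    for i in range(0,len(out),8): print(json.dumps(out[i:i+8]))
def wcam(W,s,pos,th):
    """wrist camera moved with tool to pos, theta"""
    R0=np.array(s["tcp_rot"]);p0=np.array(s["tool_pos"]);R1=axes(th).T
    c=dict(W);M=R0@R1.T
    c["R"]=np.array(W["R"])@M; c["t"]=np.array(W["t"])+np.array(W["R"])@(p0-M@np.array(pos));return c
E
python3 - <<'E'
from h import *
import pickle
W=pickle.load(open("c0.pkl","rb"))["wrist"];s=r.observe()
for z in(.2,.242):
  c=wcam(W,s,(.487,-.278,z),-94)
  for X in((.487,-.278,.115),(.487,-.278,.03),(.484,-.349,.11),(.447,-.206,.11)): print(z,X,proj(c,X))
plan([((.487,-.278,.242),-94,11)])
E
```

```text
0.2 (0.487, -0.278, 0.115) [315.6943 251.859 ]
0.2 (0.487, -0.278, 0.03) [315.3489 220.9052]
0.2 (0.484, -0.349, 0.11) [415.6761 246.869 ]
0.2 (0.447, -0.206, 0.11) [224.0892 305.534 ]
0.242 (0.487, -0.278, 0.115) [315.4978 234.2533]
0.242 (0.487, -0.278, 0.03) [315.2368 210.8657]
0.242 (0.484, -0.349, 0.11) [400.9465 230.2495]
0.242 (0.447, -0.206, 0.11) [236.5514 281.6545]
[[[-0.0, -0.71, -3.36], [2.1, 0, 0]], [[-0.0, -0.83, -3.33], [2.1, 0, 0]], [[-0.0, -0.95, -3.3], [2.1, 0, 0]], [[-0.0, -1.07, -3.26], [2.1, 0, 0]], [[-0.0, -1.19, -3.22], [2.1, 0, 0]], [[-0.0, -1.31, -3.18], [2.1, 0, 0]], [[-0.0, -1.42, -3.13], [2.1, 0, 0]], [[-0.0, -1.54, -3.07], [2.1, 0, 0]]]
[[[-0.0, -1.65, -3.02], [2.1, 0, 0]], [[-0.0, -1.76, -2.95], [2.1, 0, 0]], [[-0.0, -1.86, -2.89], [2.1, 0, 0]]]
```

Emit:
{"method": "servo_tool", "body": {"moves": [[[0, -0.71, -3.36], [2.1, 0, 0]], [[0, -0.83, -3.33], [2.1, 0, 0]], [[0, -0.95, -3.3], [2.1, 0, 0]], [[0, -1.07, -3.26], [2.1, 0, 0]], [[0, -1.19, -3.22], [2.1, 0, 0]], [[0, -1.31, -3.18], [2.1, 0, 0]], [[0, -1.42, -3.13], [2.1, 0, 0]], [[0, -1.54, -3.07], [2.1, 0, 0]]], "claw": 0.5}}

```text
time: 0.95
tool_pos: [0.3996, -0.3306, 0.242]
tcp_rot: [[-0.001, 0.037, -0.999], [0.0, -0.999, -0.037], [-1.0, -0.0, 0.001]]
wrist_force: [0.9, -0.3, -0.1]
grip_width: 0.0429
```

Emit:
{"method": "servo_tool", "body": {"moves": [[[0, -1.65, -3.02], [2.1, 0, 0]], [[0, -1.76, -2.95], [2.1, 0, 0]], [[0, -1.86, -2.89], [2.1, 0, 0]], [[0, 0, 0], [0, 0, 0]]]}}

```text
time: 1.35
tool_pos: [0.4901, -0.2764, 0.2414]
tcp_rot: [[0.0, -0.067, -0.998], [0.001, -0.998, 0.067], [-1.0, -0.001, -0.0]]
wrist_force: [-0.5, -0.2, -0.2]
grip_width: 0.0426
```

Run:
```python
from h import *
import pickle
W=snap("wrist","w1.png");T=snap("top","t1.png");s=r.observe();pickle.dump((W,T,s),open("c1.pkl","wb"))
print(s["time"],s["tool_pos"],theta(s),s["grip_width"],s["q"])
cv2.imwrite("pics/w1c.png",cv2.resize(W["image"][100:420,160:480],None,fx=1.8,fy=1.8,interpolation=cv2.INTER_CUBIC))
```

```text
1.45 [ 0.4873 -0.2781  0.2416] -93.97230267274512 0.042900488874235664 [-29.7018  20.8835   9.9856  79.1968  -0.0236 154.2705]
```

View pics/w1c.png

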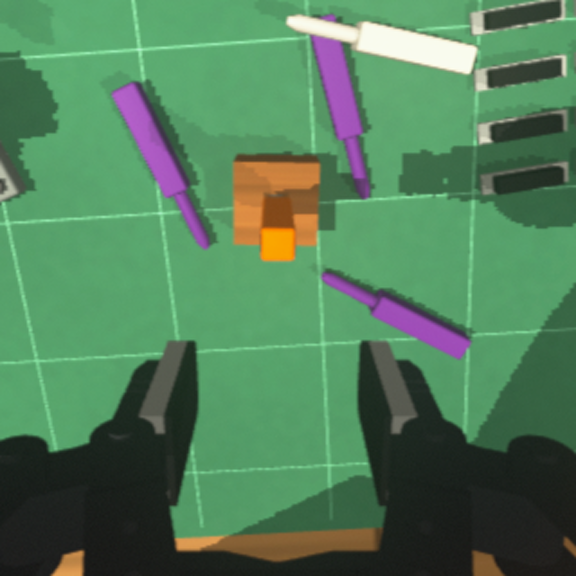

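The wrist view shows the orange handle top at about (314,235), square to the jaws, with the stand below it. The purple and white look-alikes, which stood unsupported at the start, have fallen over by themselves: the gripper was never below z=0.23, and now they lie flat.

Run:
```python
from h import *
import pickle
W,T,s=pickle.load(open("c1.pkl","rb"))
def top(c,box):
    x0,y0,x1,y1=box;h=cv2.cvtColor(c["image"],cv2.COLOR_BGR2HSV)
    m=cv2.inRange(h,(9,180,225),(21,255,255))
    k=np.zeros_like(m);k[y0:y1,x0:x1]=m[y0:y1,x0:x1]
    cn=max(cv2.findContours(k,0,2)[0],key=cv2.contourArea);M=cv2.moments(k,True);return (M["m10"]/M["m00"],M["m01"]/M["m00"]),cv2.minAreaRect(cn)
a,ra=top(W,(290,215,340,260));b,rb=top(T,(430,275,475,310));print(a,ra,b,rb)
print("tri",tri(W,a,T,b)); print("on z .115",onz(W,*a,.115),onz(T,*b,.115))
h=cv2.cvtColor(W["image"],cv2.COLOR_BGR2HSV);m=cv2.inRange(h,(3,120,120),(21,255,255));k=np.zeros_like(m);k[180:240,285:345]=m[180:240,285:345]
print(cv2.boundingRect(k))
f=lambda x,y:(160+x/1.8-.2,100+y/1.8-.2)
cs=[onz(W,*f(*p),.03) for p in((234,162),(320,163),(319,245),(234,244))];print(np.array(cs),np.mean(cs,0))
for x in(0,): print([np.linalg.norm(cs[i]-cs[(i+1)%4]) for i in range(4)])
```

```text
(313.7033639143731, 235.32110091743118) ((314.0, 235.5), (17.0, 18.0), 90.0) (458.42105263157896, 293.57894736842104) ((458.6346130371094, 293.326904296875), (7.2562971115112305, 2.7456259727478027), 11.309932708740234)
tri (array([ 0.4861, -0.2766,  0.1104]), np.float64(0.004731387605752972))
on z .115 [ 0.489  -0.2748  0.115 ] [ 0.4845 -0.2775  0.115 ]
(290, 190, 48, 50)
[[ 0.5139 -0.2513  0.03  ]
 [ 0.51   -0.3009  0.03  ]
 [ 0.4604 -0.2981  0.03  ]
 [ 0.4645 -0.2469  0.03  ]] [ 0.4872 -0.2743  0.03  ]
[np.float64(0.04975720873871332), np.float64(0.04969204966547717), np.float64(0.05136378315117922), np.float64(0.049664928762119566)]
```

Run:
```python
from h import *
plan([((.4875,-.2757,.12),-94,4),((.4875,-.2757,.057),-94,3)])
```

```text
[[[3.04, -0.06, -0.0], [0.0, 0, 0]], [[3.04, -0.06, -0.0], [0.0, 0, 0]], [[3.04, -0.06, -0.0], [0.0, 0, 0]], [[3.04, -0.06, -0.0], [0.0, 0, 0]], [[2.1, 0.0, 0.0], [0.0, 0, 0]], [[2.1, 0.0, 0.0], [0.0, 0, 0]], [[2.1, 0.0, 0.0], [0.0, 0, 0]]]
```

Emit:
{"method": "servo_tool", "body": {"moves": [[[3.04, -0.06, 0], [0, 0, 0]], [[3.04, -0.06, 0], [0, 0, 0]], [[3.04, -0.06, 0], [0, 0, 0]], [[3.04, -0.06, 0], [0, 0, 0]], [[2.1, 0, 0], [0, 0, 0]], [[2.1, 0, 0], [0, 0, 0]], [[2.1, 0, 0], [0, 0, 0]], [[0, 0, 0], [0, 0, 0]]]}}

```text
time: 2.25
tool_pos: [0.4837, -0.2759, 0.0548]
tcp_rot: [[-0.006, -0.073, -0.997], [0.003, -0.997, 0.073], [-1.0, -0.003, 0.007]]
wrist_force: [-0.5, 0.4, -0.6]
grip_width: 0.0426
```

Emit:
{"method": "servo_tool", "body": {"moves": [[[0, 0, 0], [0, 0, 0]], [[0, 0, 0], [0, 0, 0]], [[0, 0, 0], [0, 0, 0]], [[0, 0, 0], [0, 0, 0]], [[0, 0, 0], [0, 0, 0]], [[0, 0, 0], [0, 0, 0]]], "claw": 0}}

```text
time: 2.85
tool_pos: [0.4878, -0.2765, 0.0589]
tcp_rot: [[0.001, -0.071, -0.997], [-0.001, -0.997, 0.071], [-1.0, 0.001, -0.001]]
wrist_force: [-2.1, 2.4, 6.6]
grip_width: 0.0155
```

Run:
```python
from h import *
s=r.observe();print(s["time"],s["tool_pos"],theta(s),s["grip_width"],s["wrist_force"],s["wrist_torque"])
plan([((.4875,-.2757,.21),-94,6)])
W=snap("wrist","w2.png")
```

```text
2.85 [ 0.4878 -0.2765  0.0589] -94.07551368266921 0.015476772029275764 [-2.1033  2.3698  6.5962] [0.5788 0.398  0.0394]
[[[-2.52, -0.01, 0.01], [-0.0, 0, 0]], [[-2.52, -0.01, 0.01], [-0.0, 0, 0]], [[-2.52, -0.01, 0.01], [-0.0, 0, 0]], [[-2.52, -0.01, 0.01], [-0.0, 0, 0]], [[-2.52, -0.01, 0.01], [-0.0, 0, 0]], [[-2.52, -0.01, 0.01], [-0.0, 0, 0]]]
```

Emit:
{"method": "servo_tool", "body": {"moves": [[[-0.5, 0, 0], [0, 0, 0]], [[-2.0, 0, 0], [0, 0, 0]], [[-2.5, 0, 0], [0, 0, 0]], [[-3.0, 0, 0], [0, 0, 0]], [[-3.0, 0, 0], [0, 0, 0]], [[-3.0, 0, 0], [0, 0, 0]], [[-1.2, 0, 0], [0, 0, 0]], [[0, 0, 0], [0, 0, 0]]]}}

```text
time: 3.7
tool_pos: [0.4885, -0.2772, 0.2115]
tcp_rot: [[0.004, -0.071, -0.997], [-0.003, -0.997, 0.071], [-1.0, 0.002, -0.004]]
wrist_force: [-0.2, 0.3, -2.5]
grip_width: 0.015
```

Run:
```python
from h import *
import pickle
c={n:snap(n,n+"3.png") for n in("top","side","wrist")};s=r.observe();pickle.dump((c,s),open("c3.pkl","wb"))
print(s["time"],s["tool_pos"],theta(s),s["grip_width"],s["wrist_force"],s["wrist_torque"])
p=np.array(s["tool_pos"])
A=[]
for n in("side","wrist"):
    u=proj(c[n],p-[0,0,.054]);u2=proj(c[n],p);print(n,u,u2)
    x,y=int(u[0]),int(u[1]);x=min(max(x,60),580);y=min(max(y,60),420);A.append(cv2.resize(c[n]["image"][y-60:y+60,x-60:x+60],(390,390),interpolation=cv2.INTER_CUBIC));print(x-60,y-60)
cv2.imwrite("pics/a3.png",np.hstack(A))
```

```text
3.85 [ 0.4864 -0.2759  0.2077] -94.09135862283442 0.014988111646195046 [-1.3243  0.9818 -2.509 ] [-0.0112  0.0119  0.036 ]
side [289.1554 335.5768] [286.7072 300.8043]
229 275
wrist [315.4131 268.6209] [315.747  315.2268]
255 208
```

View pics/a3.png

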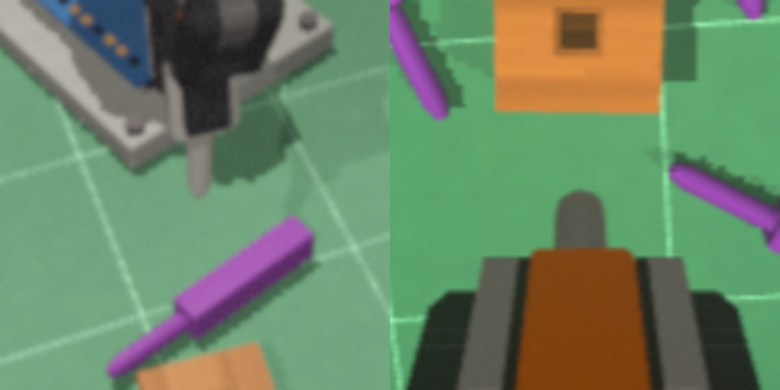

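The bar is gripped and hangs near vertical: its tip is at wrist (313.5,267.1) and side (290.5,335), within 2 px of the prediction. Next I move it over the press.

Run:
```python
from h import *
import pickle
c,s=pickle.load(open("c3.pkl","rb"))
t=tri(c["side"],(290.5,335),c["wrist"],(313.5,267.1));print("tip",t,t[0]-s["tool_pos"])
C=np.array([.537,-.0277,.104]);th=110
for d in(.05,.065,.08):
  w=wcam(c["wrist"],s,[C[0]+d*axes(th)[2][0],C[1]+d*axes(th)[2][1],.205],th)
  print(d,[proj(w,C+[.044*np.cos(a),.044*np.sin(a),0]) for a in np.radians(np.arange(0,360,90))])
d=.065;X=[C[0]+d*axes(th)[2][0],C[1]+d*axes(th)[2][1],.205]
print(X);plan([(X,th,25)])
```

```text
tip (array([ 0.4878, -0.2751,  0.1535]), np.float64(0.0009356132580686071)) [ 0.0014  0.0008 -0.0542]
0.05 [array([294.6902, 233.1437]), array([373.0066, 197.8506]), array([337.9092, 113.438 ]), array([254.8686, 154.431 ])]
0.065 [array([294.3142, 213.3155]), array([374.1753, 176.628 ]), array([338.4178,  88.6858]), array([253.6384, 131.4281])]
0.08 [array([293.9236, 192.7102]), array([375.3915, 154.5441]), array([338.9488,  62.8459]), array([252.3562, 107.452 ])]
[np.float64(0.5980800203510841), np.float64(-0.005468690683831531), 0.205]
[[[0.01, -1.11, -0.37], [-8.2, 0, 0]], [[0.01, -1.05, -0.52], [-8.2, 0, 0]], [[0.01, -0.96, -0.67], [-8.2, 0, 0]], [[0.01, -0.86, -0.8], [-8.2, 0, 0]], [[0.01, -0.74, -0.91], [-8.2, 0, 0]], [[0.01, -0.6, -1.0], [-8.2, 0, 0]], [[0.01, -0.45, -1.08], [-8.2, 0, 0]], [[0.01, -0.29, -1.13], [-8.2, 0, 0]]]
[[[0.01, -0.13, -1.16], [-8.2, 0, 0]], [[0.01, 0.04, -1.17], [-8.2, 0, 0]], [[0.01, 0.2, -1.15], [-8.2, 0, 0]], [[0.01, 0.36, -1.11], [-8.2, 0, 0]], [[0.01, 0.52, -1.05], [-8.2, 0, 0]], [[0.01, 0.66, -0.96], [-8.2, 0, 0]], [[0.01, 0.79, -0.86], [-8.2, 0, 0]], [[0.01, 0.91, -0.74], [-8.2, 0, 0]]]
[[[0.01, 1.0, -0.6], [-8.2, 0, 0]], [[0.01, 1.08, -0.45], [-8.2, 0, 0]], [[0.01, 1.13, -0.3], [-8.2, 0, 0]], [[0.01, 1.16, -0.13], [-8.2, 0, 0]], [[0.01, 1.17, 0.03], [-8.2, 0, 0]], [[0.01, 1.15, 0.2], [-8.2, 0, 0]], [[0.01, 1.11, 0.36], [-8.2, 0, 0]], [[0.01, 1.05, 0.51], [-8.2, 0, 0]]]
[[[0.01, 0.97, 0.66], [-8.2, 0, 0]]]
```

Emit:
{"method": "servo_tool", "body": {"moves": [[[0.01, -1.11, -0.37], [-8.2, 0, 0]], [[0.01, -1.05, -0.52], [-8.2, 0, 0]], [[0.01, -0.96, -0.67], [-8.2, 0, 0]], [[0.01, -0.86, -0.8], [-8.2, 0, 0]], [[0.01, -0.74, -0.91], [-8.2, 0, 0]], [[0.01, -0.6, -1.0], [-8.2, 0, 0]], [[0.01, -0.45, -1.08], [-8.2, 0, 0]], [[0.01, -0.29, -1.13], [-8.2, 0, 0]]]}}

```text
time: 4.65
tool_pos: [0.522, -0.1889, 0.2065]
tcp_rot: [[-0.004, 0.882, -0.472], [0.001, -0.472, -0.882], [-1.0, -0.004, 0.001]]
wrist_force: [0.0, 0.3, -2.1]
grip_width: 0.0151
```

Emit:
{"method": "servo_tool", "body": {"moves": [[[0.01, -0.13, -1.16], [-8.2, 0, 0]], [[0.01, 0.04, -1.17], [-8.2, 0, 0]], [[0.01, 0.2, -1.15], [-8.2, 0, 0]], [[0.01, 0.36, -1.11], [-8.2, 0, 0]], [[0.01, 0.52, -1.05], [-8.2, 0, 0]], [[0.01, 0.66, -0.96], [-8.2, 0, 0]], [[0.01, 0.79, -0.86], [-8.2, 0, 0]], [[0.01, 0.91, -0.74], [-8.2, 0, 0]]]}}

```text
time: 5.45
tool_pos: [0.557, -0.1025, 0.2056]
tcp_rot: [[-0.004, 0.794, 0.608], [0.001, 0.608, -0.794], [-1.0, -0.003, -0.003]]
wrist_force: [0.6, -0.6, -1.4]
grip_width: 0.0153
```

Emit:
{"method": "servo_tool", "body": {"moves": [[[0.01, 1.0, -0.6], [-8.2, 0, 0]], [[0.01, 1.08, -0.45], [-8.2, 0, 0]], [[0.01, 1.13, -0.3], [-8.2, 0, 0]], [[0.01, 1.16, -0.13], [-8.2, 0, 0]], [[0.01, 1.17, 0.03], [-8.2, 0, 0]], [[0.01, 1.15, 0.2], [-8.2, 0, 0]], [[0.01, 1.11, 0.36], [-8.2, 0, 0]], [[0.01, 1.05, 0.51], [-8.2, 0, 0]]]}}

```text
time: 6.25
tool_pos: [0.5916, -0.0158, 0.2047]
tcp_rot: [[-0.004, -0.226, 0.974], [-0.0, 0.974, 0.226], [-1.0, 0.001, -0.004]]
wrist_force: [-0.3, 0.3, -2.2]
grip_width: 0.0156
```

Emit:
{"method": "servo_tool", "body": {"moves": [[[0.01, 0.97, 0.66], [-8.2, 0, 0]], [[0, 0, 0], [0, 0, 0]], [[0, 0, 0], [0, 0, 0]], [[0, 0, 0], [0, 0, 0]]]}}

```text
time: 6.65
tool_pos: [0.5962, -0.0059, 0.2062]
tcp_rot: [[-0.002, -0.355, 0.935], [-0.0, 0.935, 0.355], [-1.0, 0.0, -0.002]]
wrist_force: [-0.4, -0.6, -1.2]
grip_width: 0.015
```

Run:
```python
from h import *
import pickle
W=snap("wrist","w4.png");s=r.observe();pickle.dump((W,s),open("c4.pkl","wb"))
print(s["time"],s["tool_pos"],theta(s),s["q"],s["wrist_force"])
cv2.imwrite("pics/w4c.png",cv2.resize(W["image"][60:300,210:420],None,fx=2.5,fy=2.5,interpolation=cv2.INTER_CUBIC))
```

```text
6.7 [ 0.5964 -0.006   0.2066] 110.78215381721085 [ -0.5662  25.7912  12.1714  76.4543  -0.0163 -21.3484] [-0.3977  0.2308 -2.0499]
```

View pics/w4c.png

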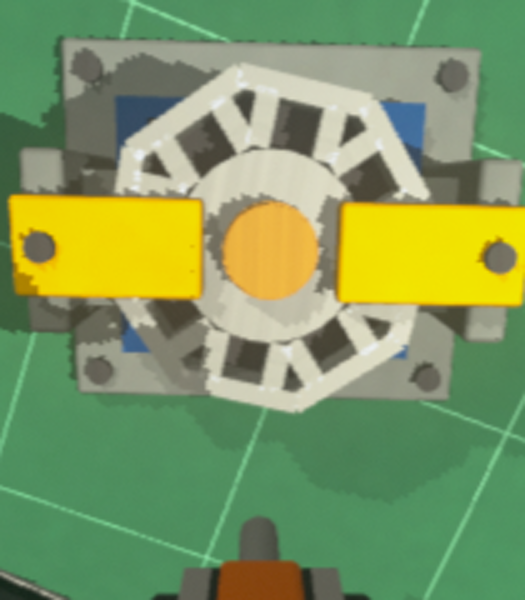

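The wrist view shows the press clearly: spindle top at crop (270,250), open pockets at about (212,138), (298,127), (375,180), (245,360), (328,340), and the bar tip at (259,520).

Run:
```python
from h import *
import pickle
W,s=pickle.load(open("c4.pkl","rb"));p=np.array(s["tool_pos"])
f=lambda x,y:(210+x/2.5-.3,60+y/2.5-.3)
tip=onz(W,*f(259,519),p[2]-.0542);print("tip",tip,tip-p)
h=cv2.cvtColor(W["image"],cv2.COLOR_BGR2HSV);m=cv2.inRange(h,(24,150,120),(34,255,255));m[:, :200]=0
N,l,st,ce=cv2.connectedComponentsWithStats(m);k=[onz(W,*ce[i],.116) for i in range(1,N) if st[i][4]>300];print("keepers",k,[tuple(ce[i]) for i in range(1,N) if st[i][4]>300])
sp=onz(W,*f(270,250),.118);print("spindle",sp)
for q in((212,138),(298,127),(375,180),(245,360),(328,340)):
    X=onz(W,*f(*q),.104);d=X-sp;print(q,X,"r",np.hypot(d[0],d[1]),"ang",np.degrees(np.arctan2(d[1],d[0])))
```

```text
tip [ 0.5952 -0.0056  0.1524] [-0.0012  0.0004 -0.0542]
keepers [array([ 0.5507, -0.0638,  0.116 ]), array([0.5231, 0.0155, 0.116 ])] [(np.float64(254.17562060022232), np.float64(157.9158947758429)), (np.float64(382.2243058059863), np.float64(161.3678326721962))]
spindle [ 0.5369 -0.0246  0.118 ]
(212, 138) [ 0.5162 -0.0489  0.104 ] r 0.03189606377239958 ang -130.5033057853819
(298, 127) [ 0.5056 -0.0285  0.104 ] r 0.0315922180518679 ang -172.9325824299802
(375, 180) [ 0.5106 -0.0042  0.104 ] r 0.03330691424797273 ang 142.16187119407883
(245, 360) [ 0.5692 -0.0198  0.104 ] r 0.03264768639544486 ang 8.520739589539279
(328, 340) [0.5554 0.0004 0.104 ] r 0.031068009225457074 ang 53.564860215646
```

```bash
cat >> h.py <<'E'
C0=np.array([.5369,-.0244]); OFF=(.0008,-.001); L=.0542  # axis (wrist cam), tip offset in tool y,z, tip below TCP
def tcp(phi,ztip,th,rad=.032):
    a=np.radians(phi);A=axes(th);o=A[1]*OFF[0]+A[2]*OFF[1]
    return np.array([C0[0]+rad*np.cos(a)-o[0],C0[1]+rad*np.sin(a)-o[1],ztip+L])
def rest(n=4):
    P=[];F=[]
    for i in range(n): get_image("wrist");s=r.observe();P.append(s["tool_pos"]);F.append(s["wrist_force"])
    print("t",round(s["time"],2),"pos",np.mean(P,0),"sd",np.std(P,0),"th",theta(s),"F",np.mean(F,0),"grip",s["grip_width"],"q6",s["q"][5]);return np.mean(P,0),theta(s),np.mean(F,0)
E
python3 - <<'E'
from h import *
p,th,F=rest(4)
plan([(tcp(52.2,.125,142),142,5)],(p,th))
E
```

```text
t 6.9 pos [ 0.5967 -0.0059  0.2071] sd [0.0001 0.0001 0.0002] th 110.84043566795543 F [-0.1981  0.377  -1.5093] grip 0.01569912603147946 q6 -21.39814152265955
[[[0.56, 0.41, -0.68], [-6.2, 0, 0]], [[0.56, 0.48, -0.63], [-6.2, 0, 0]], [[0.56, 0.55, -0.57], [-6.2, 0, 0]], [[0.56, 0.6, -0.51], [-6.2, 0, 0]], [[0.56, 0.66, -0.44], [-6.2, 0, 0]]]
```

Emit:
{"method": "servo_tool", "body": {"moves": [[[0.56, 0.41, -0.68], [-6.2, 0, 0]], [[0.56, 0.48, -0.63], [-6.2, 0, 0]], [[0.56, 0.55, -0.57], [-6.2, 0, 0]], [[0.56, 0.6, -0.51], [-6.2, 0, 0]], [[0.56, 0.66, -0.44], [-6.2, 0, 0]], [[0, 0, 0], [0, 0, 0]], [[0, 0, 0], [0, 0, 0]], [[0, 0, 0], [0, 0, 0]]]}}

```text
time: 7.7
tool_pos: [0.5587, 0.0016, 0.1798]
tcp_rot: [[0.002, -0.786, 0.618], [-0.0, 0.618, 0.786], [-1.0, -0.001, 0.001]]
wrist_force: [-0.3, -0.9, -1.6]
grip_width: 0.0153
```

Run:
```python
from h import *
p,th,F=rest(2)
print("err",p-tcp(52.2,.125,142))
W=snap("wrist","w5.png");u=proj(W,[p[0],p[1],p[2]-L]);print(u)
import pickle;pickle.dump((W,p,th),open("c5.pkl","wb"))
cv2.imwrite("pics/w5c.png",cv2.resize(W["image"][140:320,220:420],None,fx=3,fy=3,interpolation=cv2.INTER_CUBIC))
plan([(tcp(52.2,.104,142),142,3),(tcp(52.2,.088,142),142,4)],(p,th))
```

```text
t 7.8 pos [0.5586 0.0017 0.1797] sd [0. 0. 0.] th 141.84662860548895 F [-0.2251  0.2726 -2.0571] grip 0.015046642580953331 q6 -51.67534797447755
err [0.0008 0.0005 0.0005]
[312.7997 267.5257]
[[[0.72, 0.01, -0.03], [-0.1, 0, 0]], [[0.72, 0.01, -0.03], [-0.1, 0, 0]], [[0.72, 0.01, -0.03], [-0.1, 0, 0]], [[0.4, 0.0, 0.0], [0.0, 0, 0]], [[0.4, 0.0, 0.0], [0.0, 0, 0]], [[0.4, 0.0, 0.0], [0.0, 0, 0]], [[0.4, 0.0, 0.0], [0.0, 0, 0]]]
```

View pics/w5c.png

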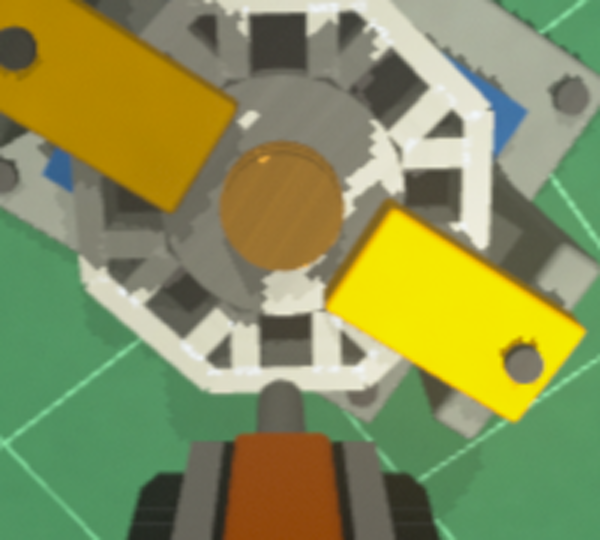

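The tip is at crop (281,382), and the pocket mouth is just ahead of it at (286,341). I'll check the offset numerically.

Run:
```python
from h import *
import pickle
W,p,th=pickle.load(open("c5.pkl","rb"))
f=lambda x,y:(220+x/3-.3,140+y/3-.3)
t=onz(W,*f(281,381),p[2]-L)
# mouth corners (top face): bright wall tops bound it
cs=[onz(W,*f(*q),.104) for q in((260,317),(312,317),(312,368),(260,368))]
print([np.linalg.norm(cs[i]-cs[(i+1)%4])*1000 for i in range(4)])
m=np.mean(cs,0);print(t,m)
d=axes(th)@(m-t)*1000;print("move tip tool y,z mm",d[1:])
sp=onz(W,*f(281,205),.118);print("spindle",sp,"hole r/ang",np.hypot(*(m-sp)[:2]),np.degrees(np.arctan2(*(m-sp)[1::-1])))
```

```text
[np.float64(11.510387448377077), np.float64(12.142644853695858), np.float64(11.70714841424208), np.float64(12.142542841826092)]
[0.558  0.0014 0.1255] [0.557  0.0019 0.104 ]
move tip tool y,z mm [ 1.0776 -0.2593]
spindle [ 0.5365 -0.0259  0.118 ] hole r/ang 0.03448898961166852 53.611329346963345
```

Emit:
{"method": "servo_tool", "body": {"moves": [[[0.9, 0.05, -0.02], [0, 0, 0]], [[0.9, 0.05, -0.02], [0, 0, 0]], [[0.4, 0, 0], [0, 0, 0]], [[0.3, 0, 0], [0, 0, 0]], [[0, 0, 0], [0, 0, 0]]]}}

```text
time: 8.35
tool_pos: [0.5565, 0.0021, 0.1534]
tcp_rot: [[-0.001, -0.787, 0.617], [0.0, 0.617, 0.787], [-1.0, 0.001, -0.001]]
wrist_force: [-0.3, 0.4, -2.0]
grip_width: 0.0153
```

Emit:
{"method": "servo_tool", "body": {"moves": [[[0.4, 0, 0], [0, 0, 0]], [[0.3, 0, 0], [0, 0, 0]], [[0.3, 0, 0], [0, 0, 0]], [[0, 0, 0], [0, 0, 0]]]}}

```text
time: 8.75
tool_pos: [0.5565, 0.0021, 0.1437]
tcp_rot: [[-0.001, -0.787, 0.617], [0.0, 0.617, 0.787], [-1.0, 0.001, -0.001]]
wrist_force: [-0.4, -0.2, -2.2]
grip_width: 0.0149
```

Run:
```python
from h import *
p,th,F=rest(2)
d=p[:2]-C0;print(np.hypot(*d),np.degrees(np.arctan2(d[1],d[0])))
```

```text
t 8.85 pos [0.5568 0.0021 0.1441] sd [0.0001 0.     0.0001] th 141.9086279144914 F [-0.1092 -0.4124 -2.0853] grip 0.014969921630960089 q6 -51.697488658203824
0.03308917624831938 53.079409417609845
```

Emit:
{"method": "servo_tool", "body": {"moves": [[[0, -0.23, -0.01], [4, 0, 0]], [[0, -0.23, -0.01], [4, 0, 0]], [[0, -0.23, -0.01], [4, 0, 0]], [[0, -0.23, -0.01], [4, 0, 0]], [[0, 0, 0], [0, 0, 0]]]}}

```text
time: 9.35
tool_pos: [0.5624, -0.0027, 0.1443]
tcp_rot: [[-0.002, -0.587, 0.81], [0.004, 0.81, 0.587], [-1.0, 0.004, 0.001]]
wrist_force: [-0.7, 5.1, -0.1]
grip_width: 0.0152
```

```bash
cat >> h.py <<'E'
def st(C=(.5367,-.025)):
    s=r.observe();R=np.array(s["tcp_rot"]);p=np.array(s["tool_pos"]);F=R.T@(np.array(s["wrist_force"])-[0,0,-2]);Tq=R.T@np.array(s["wrist_torque"])
    d=p[:2]-C;print("t",round(s["time"],2),"p",p,"th-90",round(theta(s)-90,1),"r",round(np.hypot(*d)*1000,2),"phi",round(np.degrees(np.arctan2(d[1],d[0])),1),"F tool(x,tang,rad)",F.round(1),"T",Tq.round(2),"g",round(s["grip_width"]*1000,1),"tilt",R[2].round(3))
E
python3 -c "from h import *;st()"
```

```text
t 9.35 p [ 0.5624 -0.0027  0.1443] th-90 35.9 r 34.03 phi 40.9 F tool(x,tang,rad) [-1.9  4.6  2.4] T [-0.05 -0.33  1.23] g 15.2 tilt [-1.     0.004  0.001]
```

Emit:
{"method": "servo_tool", "body": {"moves": [[[0, -0.23, -0.01], [4, 0, 0]], [[0, -0.23, -0.01], [4, 0, 0]], [[0, -0.23, -0.01], [4, 0, 0]], [[0, -0.23, -0.01], [4, 0, 0]], [[0, -0.23, -0.01], [4, 0, 0]], [[0, -0.23, -0.01], [4, 0, 0]]]}}

```text
time: 9.95
tool_pos: [0.569, -0.0145, 0.1444]
tcp_rot: [[0.001, -0.205, 0.979], [0.006, 0.979, 0.205], [-1.0, 0.006, 0.002]]
wrist_force: [0.2, 7.0, -3.0]
grip_width: 0.0151
```

```bash
python3 -c "from h import *;st()"
```

```text
t 9.95 p [ 0.569  -0.0145  0.1444] th-90 11.9 r 33.95 phi 18.0 F tool(x,tang,rad) [1.  6.8 1.6] T [ 0.06 -0.49  1.58] g 15.1 tilt [-1.     0.006  0.002]
```

Emit:
{"method": "servo_tool", "body": {"moves": [[[0, -0.23, -0.01], [4, 0, 0]], [[0, -0.23, -0.01], [4, 0, 0]], [[0, -0.23, -0.01], [4, 0, 0]], [[0, -0.23, -0.01], [4, 0, 0]], [[0, -0.23, -0.01], [4, 0, 0]], [[0, -0.23, -0.01], [4, 0, 0]], [[0, -0.23, -0.01], [4, 0, 0]]]}}

```text
time: 10.65
tool_pos: [0.5696, -0.0308, 0.1447]
tcp_rot: [[0.004, 0.278, 0.961], [0.005, 0.961, -0.278], [-1.0, 0.006, 0.002]]
wrist_force: [2.9, 5.1, -3.6]
grip_width: 0.0155
```

```bash
python3 -c "from h import *;st()"
```

```text
t 10.65 p [ 0.5696 -0.0308  0.1447] th-90 -16.1 r 33.4 phi -10.0 F tool(x,tang,rad) [1.6 5.7 1.4] T [-0.   -0.41  1.62] g 15.5 tilt [-1.     0.006  0.002]
```

Emit:
{"method": "servo_tool", "body": {"moves": [[[0, -0.23, -0.01], [4, 0, 0]], [[0, -0.23, -0.01], [4, 0, 0]], [[0, -0.23, -0.01], [4, 0, 0]], [[0, -0.23, -0.01], [4, 0, 0]], [[0, -0.17, -0.01], [3, 0, 0]], [[0, 0, 0], [0, 0, 0]]]}}

```text
time: 11.25
tool_pos: [0.5653, -0.0413, 0.1449]
tcp_rot: [[0.005, 0.575, 0.818], [0.003, 0.818, -0.575], [-1.0, 0.006, 0.002]]
wrist_force: [4.4, 4.3, -4.2]
grip_width: 0.0152
```

```bash
python3 -c "from h import *;st()"
```

```text
t 11.25 p [ 0.5653 -0.0413  0.1449] th-90 -35.1 r 32.96 phi -29.7 F tool(x,tang,rad) [2.2 6.  1.1] T [-0.  -0.3  1.4] g 15.2 tilt [-1.     0.006  0.002]
```

Emit:
{"method": "servo_tool", "body": {"moves": [[[0, 0.35, 0], [0, 0, 0]], [[0, 0, 0], [0, 0, 0]], [[-1.0, 0, 0], [0, 0, 0]], [[-1.5, 0, 0], [0, 0, 0]], [[-1.5, 0, 0], [0, 0, 0]], [[0, 0, 0], [0, 0, 0]]]}}

```text
time: 11.85
tool_pos: [0.5666, -0.0403, 0.1872]
tcp_rot: [[0.005, 0.575, 0.818], [-0.001, 0.818, -0.575], [-1.0, 0.002, 0.004]]
wrist_force: [0.1, -0.2, -1.0]
grip_width: 0.0153
```

Run:
```python
from h import *
st()
import h
h.C0=np.array([.5367,-.025])
s=r.observe();p=np.array(s["tool_pos"])
plan([(tcp(60,.130,150),150,12)])
```

```text
t 11.85 p [ 0.5666 -0.0403  0.1872] th-90 -35.1 r 33.57 phi -27.2 F tool(x,tang,rad) [-1.  -0.1  0.2] T [ 0.05 -0.01 -0.  ] g 15.3 tilt [-1.     0.002  0.004]
[[[0.03, 0.24, -0.29], [-7.9, 0, 0]], [[0.03, 0.27, -0.26], [-7.9, 0, 0]], [[0.03, 0.31, -0.22], [-7.9, 0, 0]], [[0.03, 0.33, -0.17], [-7.9, 0, 0]], [[0.03, 0.36, -0.13], [-7.9, 0, 0]], [[0.03, 0.37, -0.08], [-7.9, 0, 0]], [[0.03, 0.38, -0.02], [-7.9, 0, 0]], [[0.03, 0.38, 0.03], [-7.9, 0, 0]]]
[[[0.03, 0.37, 0.08], [-7.9, 0, 0]], [[0.03, 0.36, 0.13], [-7.9, 0, 0]], [[0.03, 0.33, 0.18], [-7.9, 0, 0]], [[0.03, 0.31, 0.22], [-7.9, 0, 0]]]
```

Emit:
{"method": "servo_tool", "body": {"moves": [[[0.03, 0.24, -0.29], [-7.9, 0, 0]], [[0.03, 0.27, -0.26], [-7.9, 0, 0]], [[0.03, 0.31, -0.22], [-7.9, 0, 0]], [[0.03, 0.33, -0.17], [-7.9, 0, 0]], [[0.03, 0.36, -0.13], [-7.9, 0, 0]], [[0.03, 0.37, -0.08], [-7.9, 0, 0]], [[0.03, 0.38, -0.02], [-7.9, 0, 0]], [[0.03, 0.38, 0.03], [-7.9, 0, 0]]]}}

```text
time: 12.65
tool_pos: [0.5562, -0.0109, 0.1813]
tcp_rot: [[-0.001, -0.476, 0.879], [-0.0, 0.879, 0.476], [-1.0, 0.0, -0.001]]
wrist_force: [-0.6, -0.3, -1.3]
grip_width: 0.0152
```

Emit:
{"method": "servo_tool", "body": {"moves": [[[0.03, 0.37, 0.08], [-7.9, 0, 0]], [[0.03, 0.36, 0.13], [-7.9, 0, 0]], [[0.03, 0.33, 0.18], [-7.9, 0, 0]], [[0.03, 0.31, 0.22], [-7.9, 0, 0]], [[0, 0, 0], [0, 0, 0]], [[0, 0, 0], [0, 0, 0]]]}}

```text
time: 13.25
tool_pos: [0.5523, 0.0035, 0.1803]
tcp_rot: [[-0.001, -0.862, 0.507], [-0.0, 0.507, 0.862], [-1.0, 0.0, -0.0]]
wrist_force: [0.6, -0.5, -1.8]
grip_width: 0.0151
```

Run:
```python
from h import *
import pickle
W=snap("wrist","w6.png");T=snap("top","t6.png");st();s=r.observe();pickle.dump((W,T,s),open("c6.pkl","wb"))
cv2.imwrite("pics/w6c.png",cv2.resize(W["image"][140:320,220:420],None,fx=3,fy=3,interpolation=cv2.INTER_CUBIC))
```

```text
t 13.35 p [0.5525 0.0034 0.1805] th-90 59.6 r 32.51 phi 60.9 F tool(x,tang,rad) [-0.4  0.1 -0.7] T [-0.01 -0.04 -0.  ] g 15.3 tilt [-1.  0. -0.]
```

View pics/w6c.png

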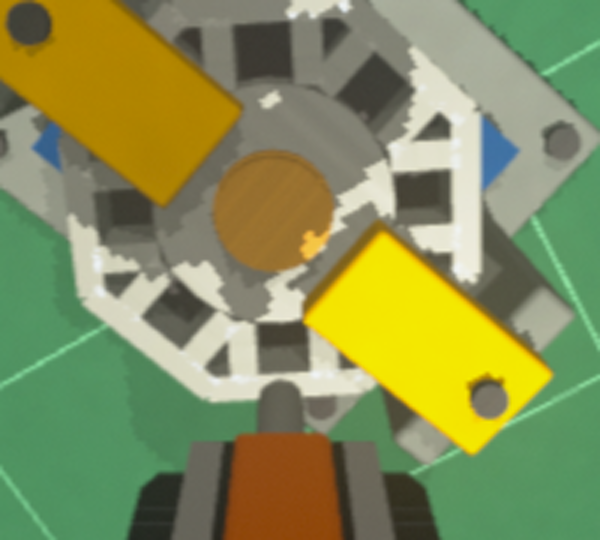

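The tip is at (281,382) again and the next pocket mouth at about (283,347), just clear of the yellow keeper.

Run:
```python
from h import *
import pickle
W,T,s=pickle.load(open("c6.pkl","rb"));p=np.array(s["tool_pos"]);th=theta(s)
f=lambda x,y:(220+x/3-.3,140+y/3-.3)
t=onz(W,*f(281,381),p[2]-L)
cs=[onz(W,*f(*q),.104) for q in((258,322),(308,322),(309,373),(258,373))]
print([np.linalg.norm(cs[i]-cs[(i+1)%4])*1000 for i in range(4)])
m=np.mean(cs,0);d=axes(th)@(m-t)*1000;print(t,m,"move tip tool y,z mm",d[1:])
sp=onz(W,*f(274,211),.118);print("spindle",sp,"hole r/ang",np.hypot(*(m-sp)[:2]),np.degrees(np.arctan2(*(m-sp)[1::-1])))
```

```text
[np.float64(11.12484277831837), np.float64(12.224725651594174), np.float64(11.540919768928987), np.float64(12.219910823169556)]
[0.5518 0.0032 0.1263] [0.552  0.0045 0.104 ] move tip tool y,z mm [0.4916 1.2179]
spindle [ 0.5361 -0.0262  0.118 ] hole r/ang 0.034580690664066834 62.65139694048912
```

Emit:
{"method": "servo_tool", "body": {"moves": [[[0.9, 0.03, 0.05], [0, 0, 0]], [[0.9, 0.03, 0.04], [0, 0, 0]], [[0.4, 0, 0], [0, 0, 0]], [[0.4, 0, 0], [0, 0, 0]], [[0, 0, 0], [0, 0, 0]]]}}

```text
time: 13.85
tool_pos: [0.552, 0.0047, 0.1536]
tcp_rot: [[-0.002, -0.863, 0.504], [-0.0, 0.504, 0.863], [-1.0, 0.001, -0.001]]
wrist_force: [0.5, 0.1, -1.4]
grip_width: 0.0153
```

Emit:
{"method": "servo_tool", "body": {"moves": [[[0.4, 0, 0], [0, 0, 0]], [[0.4, 0, 0], [0, 0, 0]], [[0.2, 0, 0], [0, 0, 0]], [[0, 0, 0], [0, 0, 0]]]}}

```text
time: 14.25
tool_pos: [0.5523, 0.0048, 0.1442]
tcp_rot: [[-0.001, -0.863, 0.504], [0.0, 0.504, 0.863], [-1.0, 0.001, -0.0]]
wrist_force: [0.0, -0.1, -0.9]
grip_width: 0.0155
```

Emit:
{"method": "servo_tool", "body": {"moves": [[[0, -0.23, -0.01], [4, 0, 0]], [[0, -0.23, -0.01], [4, 0, 0]], [[0, -0.23, -0.01], [4, 0, 0]], [[0, -0.23, -0.01], [4, 0, 0]]]}}

```text
time: 14.65
tool_pos: [0.5582, 0.0011, 0.1444]
tcp_rot: [[-0.003, -0.69, 0.724], [0.005, 0.724, 0.69], [-1.0, 0.006, 0.001]]
wrist_force: [-2.2, 4.8, -0.1]
grip_width: 0.015
```

```bash
python3 -c "from h import *;st((.537,-.0242))"
```

```text
t 14.65 p [0.5582 0.0011 0.1444] th-90 43.6 r 33.04 phi 50.0 F tool(x,tang,rad) [-1.9  5.   1.7] T [-0.02 -0.42  1.55] g 15.0 tilt [-1.     0.006  0.001]
```

Emit:
{"method": "servo_tool", "body": {"moves": [[[0, -0.23, -0.01], [4, 0, 0]], [[0, -0.23, -0.01], [4, 0, 0]], [[0, -0.23, -0.01], [4, 0, 0]], [[0, -0.23, -0.01], [4, 0, 0]], [[0, -0.23, -0.01], [4, 0, 0]]]}}

```text
time: 15.15
tool_pos: [0.565, -0.0063, 0.1445]
tcp_rot: [[-0.002, -0.402, 0.916], [0.009, 0.916, 0.402], [-1.0, 0.009, 0.002]]
wrist_force: [-1.4, 10.9, -1.1]
grip_width: 0.0153
```

```bash
python3 -c "from h import *;st((.537,-.0242))"
```

```text
t 15.15 p [ 0.565  -0.0063  0.1445] th-90 23.7 r 33.24 phi 32.6 F tool(x,tang,rad) [-0.7 10.5  3.1] T [-0.04 -0.69  2.62] g 15.3 tilt [-1.     0.009  0.002]
```

Emit:
{"method": "servo_tool", "body": {"moves": [[[0, -0.17, -0.02], [3, 0, 0]], [[0, -0.17, -0.02], [3, 0, 0]], [[0, -0.17, -0.02], [3, 0, 0]], [[0, -0.17, -0.02], [3, 0, 0]]]}}

```text
time: 15.55
tool_pos: [0.5674, -0.0126, 0.1445]
tcp_rot: [[-0.0, -0.204, 0.979], [0.01, 0.979, 0.204], [-1.0, 0.01, 0.002]]
wrist_force: [0.9, 11.8, -2.6]
grip_width: 0.0153
```

```bash
python3 -c "from h import *;st((.537,-.0242))"
```

```text
t 15.55 p [ 0.5674 -0.0126  0.1445] th-90 11.8 r 32.48 phi 20.8 F tool(x,tang,rad) [ 0.7 11.4  3.3] T [-0.04 -0.67  2.67] g 15.3 tilt [-1.     0.01   0.002]
```

Emit:
{"method": "servo_tool", "body": {"moves": [[[0, -0.17, -0.02], [3, 0, 0]], [[0, -0.17, -0.01], [3, 0, 0]], [[0, -0.17, -0.01], [3, 0, 0]], [[0, -0.17, -0.01], [3, 0, 0]]]}}

```text
time: 15.95
tool_pos: [0.5687, -0.0194, 0.1447]
tcp_rot: [[0.002, 0.004, 1.0], [0.01, 1.0, -0.004], [-1.0, 0.01, 0.002]]
wrist_force: [2.1, 11.3, -3.6]
grip_width: 0.0156
```

```bash
python3 -c "from h import *;st((.537,-.0242))"
```

```text
t 15.95 p [ 0.5687 -0.0194  0.1447] th-90 -0.2 r 32.08 phi 8.6 F tool(x,tang,rad) [ 1.7 11.3  2.1] T [-0.05 -0.53  2.75] g 15.6 tilt [-1.     0.01   0.002]
```

Emit:
{"method": "servo_tool", "body": {"moves": [[[0, -0.17, -0.01], [3, 0, 0]], [[0, -0.17, -0.01], [3, 0, 0]], [[0, -0.17, -0.01], [3, 0, 0]], [[0, -0.17, -0.01], [3, 0, 0]], [[0, -0.17, -0.01], [3, 0, 0]]]}}

```text
time: 16.45
tool_pos: [0.5682, -0.028, 0.1448]
tcp_rot: [[0.004, 0.263, 0.965], [0.009, 0.965, -0.263], [-1.0, 0.01, 0.001]]
wrist_force: [4.8, 10.6, -5.4]
grip_width: 0.0152
```

```bash
python3 -c "from h import *;st((.537,-.0242))"
```

```text
t 16.45 p [ 0.5682 -0.028   0.1448] th-90 -15.2 r 31.48 phi -7.0 F tool(x,tang,rad) [ 3.5 11.5  1.8] T [-0.05 -0.43  2.77] g 15.2 tilt [-1.     0.01   0.001]
```

Emit:
{"method": "servo_tool", "body": {"moves": [[[0, -0.17, -0.01], [3, 0, 0]], [[0, -0.17, -0.01], [3, 0, 0]], [[0, -0.17, 0], [3, 0, 0]], [[0, -0.17, 0], [3, 0, 0]]]}}

```text
time: 16.85
tool_pos: [0.5667, -0.0347, 0.1449]
tcp_rot: [[0.006, 0.458, 0.889], [0.008, 0.889, -0.458], [-1.0, 0.01, 0.001]]
wrist_force: [6.4, 9.5, -6.2]
grip_width: 0.0149
```

```bash
python3 -c "from h import *;st((.537,-.0242))"
```

```text
t 16.85 p [ 0.5667 -0.0347  0.1449] th-90 -27.2 r 31.52 phi -19.6 F tool(x,tang,rad) [ 4.4 11.4  1.3] T [ 0.06 -0.39  2.76] g 14.9 tilt [-1.     0.01   0.001]
```

Emit:
{"method": "servo_tool", "body": {"moves": [[[0, -0.17, 0], [3, 0, 0]], [[0, -0.17, 0], [3, 0, 0]], [[0, -0.17, 0], [3, 0, 0]], [[0, 0, 0], [0, 0, 0]]]}}

```text
time: 17.25
tool_pos: [0.5645, -0.0398, 0.145]
tcp_rot: [[0.007, 0.591, 0.807], [0.007, 0.807, -0.591], [-1.0, 0.01, 0.001]]
wrist_force: [7.0, 8.1, -6.4]
grip_width: 0.0152
```

```bash
python3 -c "from h import *;st((.537,-.0242))"
```

```text
t 17.25 p [ 0.5645 -0.0398  0.145 ] th-90 -36.2 r 31.59 phi -29.6 F tool(x,tang,rad) [ 4.5 10.6  0.8] T [ 0.03 -0.24  2.67] g 15.2 tilt [-1.     0.01   0.001]
```

Emit:
{"method": "servo_tool", "body": {"moves": [[[0, 0.3, 0], [0, 0, 0]], [[0, 0.2, 0], [0, 0, 0]], [[0, 0, 0], [0, 0, 0]], [[-1.0, 0, 0], [0, 0, 0]], [[-1.5, 0, 0], [0, 0, 0]], [[-1.5, 0, 0], [0, 0, 0]], [[0, 0, 0], [0, 0, 0]]]}}

```text
time: 17.95
tool_pos: [0.5652, -0.0398, 0.1874]
tcp_rot: [[0.004, 0.592, 0.806], [-0.001, 0.806, -0.592], [-1.0, 0.002, 0.004]]
wrist_force: [-0.3, 0.2, -1.4]
grip_width: 0.0154
```

Run:
```python
from h import *
import h
st((.537,-.0242))
h.C0=np.array([.537,-.0242])
plan([(tcp(64,.128,154),154,12)])
```

```text
t 17.95 p [ 0.5652 -0.0398  0.1874] th-90 -36.3 r 32.19 phi -28.9 F tool(x,tang,rad) [-0.6  0.  -0.4] T [-0.02  0.02 -0.01] g 15.4 tilt [-1.     0.002  0.004]
[[[0.04, 0.24, -0.31], [-8.4, 0, 0]], [[0.04, 0.28, -0.27], [-8.4, 0, 0]], [[0.04, 0.32, -0.23], [-8.4, 0, 0]], [[0.04, 0.35, -0.18], [-8.4, 0, 0]], [[0.04, 0.37, -0.13], [-8.4, 0, 0]], [[0.04, 0.38, -0.07], [-8.4, 0, 0]], [[0.04, 0.39, -0.02], [-8.4, 0, 0]], [[0.04, 0.39, 0.04], [-8.4, 0, 0]]]
[[[0.04, 0.38, 0.1], [-8.4, 0, 0]], [[0.04, 0.36, 0.15], [-8.4, 0, 0]], [[0.04, 0.33, 0.2], [-8.4, 0, 0]], [[0.04, 0.3, 0.25], [-8.4, 0, 0]]]
```

Emit:
{"method": "servo_tool", "body": {"moves": [[[0.04, 0.24, -0.31], [-8.4, 0, 0]], [[0.04, 0.28, -0.27], [-8.4, 0, 0]], [[0.04, 0.32, -0.23], [-8.4, 0, 0]], [[0.04, 0.35, -0.18], [-8.4, 0, 0]], [[0.04, 0.37, -0.13], [-8.4, 0, 0]], [[0.04, 0.38, -0.07], [-8.4, 0, 0]], [[0.04, 0.39, -0.02], [-8.4, 0, 0]], [[0.04, 0.39, 0.04], [-8.4, 0, 0]]]}}

```text
time: 18.75
tool_pos: [0.5545, -0.0094, 0.1808]
tcp_rot: [[-0.002, -0.518, 0.855], [-0.0, 0.855, 0.518], [-1.0, 0.001, -0.002]]
wrist_force: [0.9, 1.0, -1.5]
grip_width: 0.0151
```

Emit:
{"method": "servo_tool", "body": {"moves": [[[0.04, 0.38, 0.1], [-8.4, 0, 0]], [[0.04, 0.36, 0.15], [-8.4, 0, 0]], [[0.04, 0.33, 0.2], [-8.4, 0, 0]], [[0.04, 0.3, 0.25], [-8.4, 0, 0]], [[0, 0, 0], [0, 0, 0]], [[0, 0, 0], [0, 0, 0]]]}}

```text
time: 19.35
tool_pos: [0.5506, 0.0056, 0.1795]
tcp_rot: [[-0.001, -0.901, 0.433], [-0.0, 0.433, 0.901], [-1.0, 0.001, -0.001]]
wrist_force: [0.1, 0.8, -1.2]
grip_width: 0.0153
```

Run:
```python
from h import *
import pickle
W=snap("wrist","w7.png");st((.537,-.0242));s=r.observe();pickle.dump((W,s),open("c7.pkl","wb"))
cv2.imwrite("pics/w7c.png",cv2.resize(W["image"][140:320,220:420],None,fx=3,fy=3,interpolation=cv2.INTER_CUBIC))
```

```text
t 19.4 p [0.5507 0.0055 0.1796] th-90 64.3 r 32.75 phi 65.2 F tool(x,tang,rad) [0.8 0.7 0. ] T [-0.02  0.02  0.01] g 15.2 tilt [-1.     0.001 -0.001]
```

View pics/w7c.png

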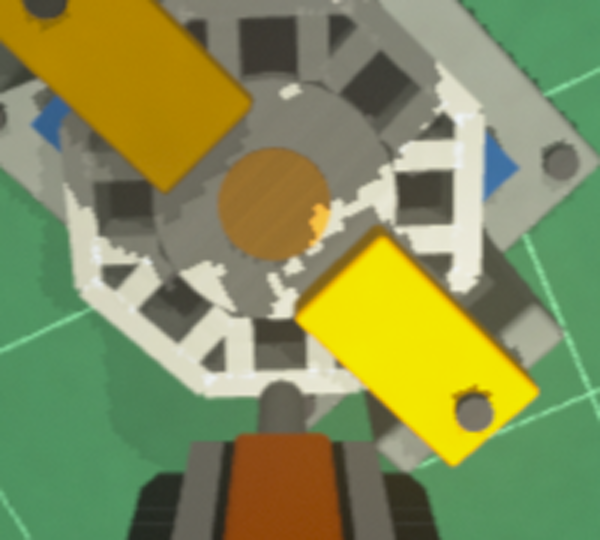

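The tip is at (281,381) and the pocket mouth at about (280,344), aligned to within 1 mm.

Run:
```python
from h import *
import pickle
W,s=pickle.load(open("c7.pkl","rb"));p=np.array(s["tool_pos"]);th=theta(s)
f=lambda x,y:(220+x/3-.3,140+y/3-.3)
t=onz(W,*f(281,381),p[2]-L)
cs=[onz(W,*f(*q),.104) for q in((253,318),(305,318),(306,370),(253,370))]
print([np.linalg.norm(cs[i]-cs[(i+1)%4])*1000 for i in range(4)])
m=np.mean(cs,0);d=axes(th)@(m-t)*1000;print(t,m,"move tip tool y,z mm",d[1:])
e=m[:2]-[.537,-.0242];print(np.hypot(*e),np.degrees(np.arctan2(e[1],e[0])))
```

```text
[np.float64(11.506363825101923), np.float64(12.382226421593371), np.float64(11.931256218507318), np.float64(12.377630103336074)]
[0.5502 0.0052 0.1254] [0.5505 0.0051 0.104 ] move tip tool y,z mm [-0.3953  0.0445]
0.03227060430318852 65.21322856292079
```

Emit:
{"method": "servo_tool", "body": {"moves": [[[0.9, -0.03, 0.0], [0, 0, 0]], [[0.9, 0, 0], [0, 0, 0]], [[0.4, 0, 0], [0, 0, 0]], [[0.3, 0, 0], [0, 0, 0]], [[0, 0, 0], [0, 0, 0]]]}}

```text
time: 19.9
tool_pos: [0.5509, 0.0057, 0.154]
tcp_rot: [[-0.001, -0.903, 0.431], [-0.0, 0.431, 0.903], [-1.0, 0.001, -0.001]]
wrist_force: [0.1, 0.2, -1.7]
grip_width: 0.0152
```

Emit:
{"method": "servo_tool", "body": {"moves": [[[0.4, 0, 0], [0, 0, 0]], [[0.4, 0, 0], [0, 0, 0]], [[0.2, 0, 0], [0, 0, 0]], [[0, 0, 0], [0, 0, 0]]]}}

```text
time: 20.3
tool_pos: [0.5511, 0.0056, 0.1444]
tcp_rot: [[-0.001, -0.903, 0.43], [-0.0, 0.43, 0.903], [-1.0, 0.001, -0.0]]
wrist_force: [0.1, -1.2, -1.9]
grip_width: 0.0152
```

Emit:
{"method": "servo_tool", "body": {"moves": [[[0, -0.17, 0], [3, 0, 0]], [[0, -0.17, -0.01], [3, 0, 0]], [[0, -0.17, 0], [3, 0, 0]], [[0, -0.17, -0.01], [3, 0, 0]]]}}

```text
time: 20.7
tool_pos: [0.5536, 0.0044, 0.1441]
tcp_rot: [[-0.008, -0.793, 0.609], [0.005, 0.609, 0.793], [-1.0, 0.009, -0.001]]
wrist_force: [-8.2, 4.7, 2.6]
grip_width: 0.0152
```

```bash
python3 -c "from h import *;st((.537,-.0242))"
```

```text
t 20.7 p [0.5536 0.0044 0.1441] th-90 52.5 r 33.04 phi 59.9 F tool(x,tang,rad) [-4.5  9.4 -1.3] T [-0.01  0.09  2.48] g 15.2 tilt [-1.     0.009 -0.001]
```

Emit:
{"method": "servo_tool", "body": {"moves": [[[0, -0.11, 0], [2, 0, 0]], [[0, -0.11, 0], [2, 0, 0]], [[0, -0.11, -0.01], [2, 0, 0]]]}}

```text
time: 21.0
tool_pos: [0.5561, 0.0029, 0.1441]
tcp_rot: [[-0.007, -0.726, 0.688], [0.006, 0.688, 0.726], [-1.0, 0.01, -0.001]]
wrist_force: [-7.4, 6.4, 1.9]
grip_width: 0.0153
```

```bash
python3 -c "from h import *;st((.537,-.0242))"
```

```text
t 21.0 p [0.5561 0.0029 0.1441] th-90 46.5 r 33.13 phi 54.8 F tool(x,tang,rad) [-3.8  9.8 -0.5] T [0.04 0.03 2.38] g 15.3 tilt [-1.     0.01  -0.001]
```

Emit:
{"method": "servo_tool", "body": {"moves": [[[0, -0.11, 0], [2, 0, 0]], [[0, -0.11, -0.01], [2, 0, 0]], [[0, -0.11, 0], [2, 0, 0]], [[0, -0.11, -0.01], [2, 0, 0]]]}}

```text
time: 21.4
tool_pos: [0.5588, 0.0008, 0.1441]
tcp_rot: [[-0.008, -0.624, 0.782], [0.009, 0.782, 0.624], [-1.0, 0.012, -0.0]]
wrist_force: [-7.6, 9.0, 2.8]
grip_width: 0.0154
```

```bash
python3 -c "from h import *;st((.537,-.0242))"
```

```text
t 21.4 p [0.5588 0.0008 0.1441] th-90 38.6 r 33.19 phi 48.9 F tool(x,tang,rad) [-4.7 11.8 -0.3] T [-0.01 -0.05  3.11] g 15.4 tilt [-1.     0.012 -0.   ]
```

Emit:
{"method": "servo_tool", "body": {"moves": [[[0, -0.11, 0], [2, 0, 0]], [[0, -0.11, -0.01], [2, 0, 0]], [[0, -0.11, 0], [2, 0, 0]]]}}

```text
time: 21.7
tool_pos: [0.5605, -0.0007, 0.144]
tcp_rot: [[-0.008, -0.539, 0.842], [0.012, 0.842, 0.539], [-1.0, 0.014, -0.001]]
wrist_force: [-8.0, 12.4, 1.7]
grip_width: 0.0154
```

```bash
python3 -c "from h import *;st((.537,-.0242))"
```

```text
t 21.7 p [ 0.5605 -0.0007  0.144 ] th-90 32.6 r 33.22 phi 45.0 F tool(x,tang,rad) [-3.5 14.7 -0. ] T [-0.03 -0.01  3.74] g 15.4 tilt [-1.     0.014 -0.001]
```

Emit:
{"method": "servo_tool", "body": {"moves": [[[0, -0.11, 0], [2, 0, 0]], [[0, -0.11, -0.01], [2, 0, 0]], [[0, -0.11, 0], [2, 0, 0]], [[0, -0.11, 0], [2, 0, 0]]]}}

```text
time: 22.1
tool_pos: [0.5625, -0.0029, 0.144]
tcp_rot: [[-0.008, -0.418, 0.909], [0.015, 0.908, 0.418], [-1.0, 0.017, -0.001]]
wrist_force: [-8.2, 15.7, 1.2]
grip_width: 0.015
```

```bash
python3 -c "from h import *;st((.537,-.0242))"
```

```text
t 22.1 p [ 0.5625 -0.0029  0.144 ] th-90 24.7 r 33.27 phi 39.8 F tool(x,tang,rad) [-2.9 17.7 -0.9] T [-0.06  0.11  4.61] g 15.0 tilt [-1.     0.017 -0.001]
```

Emit:
{"method": "servo_tool", "body": {"moves": [[[0, -0.11, 0], [2, 0, 0]], [[0, -0.11, -0.01], [2, 0, 0]], [[0, -0.11, 0], [2, 0, 0]], [[0, -0.11, 0], [2, 0, 0]]]}}

```text
time: 22.5
tool_pos: [0.5639, -0.0056, 0.1436]
tcp_rot: [[-0.009, -0.288, 0.958], [0.018, 0.957, 0.288], [-1.0, 0.02, -0.003]]
wrist_force: [-7.4, 20.4, -0.0]
grip_width: 0.0152
```

```bash
python3 -c "from h import *;st((.537,-.0242))"
```

```text
t 22.5 p [ 0.5639 -0.0056  0.1436] th-90 16.8 r 32.71 phi 34.7 F tool(x,tang,rad) [-1.5 21.7 -1.2] T [-0.04  0.4   5.38] g 15.2 tilt [-1.     0.02  -0.003]
```

Emit:
{"method": "servo_tool", "body": {"moves": [[[0, -0.08, 0], [1, 0, 0]], [[0, 0, 0], [0, 0, 0]], [[0, 0, 0], [0, 0, 0]]]}}

```text
time: 22.8
tool_pos: [0.5639, -0.006, 0.1434]
tcp_rot: [[-0.009, -0.273, 0.962], [0.019, 0.962, 0.273], [-1.0, 0.02, -0.004]]
wrist_force: [-7.8, 20.4, 0.3]
grip_width: 0.0153
```

```bash
python3 -c "from h import *;st((.537,-.0242))"
```

```text
t 22.8 p [ 0.5639 -0.006   0.1434] th-90 15.9 r 32.51 phi 34.1 F tool(x,tang,rad) [-1.9 21.8 -1.9] T [-0.06  0.55  5.38] g 15.3 tilt [-1.     0.02  -0.004]
```

Emit:
{"method": "servo_tool", "body": {"moves": [[[0, 0.3, 0], [0, 0, 0]], [[0, 0.3, 0], [0, 0, 0]], [[0, 0.2, 0], [0, 0, 0]], [[0, 0, 0], [0, 0, 0]]]}}

```text
time: 23.2
tool_pos: [0.5632, -0.0041, 0.1434]
tcp_rot: [[-0.006, -0.27, 0.963], [0.006, 0.963, 0.27], [-1.0, 0.007, -0.005]]
wrist_force: [-4.2, 5.4, -3.3]
grip_width: 0.0154
```

```bash
python3 -c "from h import *;st((.537,-.0242))"
```

```text
t 23.2 p [ 0.5632 -0.0041  0.1434] th-90 15.6 r 33.05 phi 37.5 F tool(x,tang,rad) [ 1.4  6.4 -2.6] T [0.01 0.56 1.75] g 15.4 tilt [-1.     0.007 -0.005]
```

Emit:
{"method": "servo_tool", "body": {"moves": [[[0, 0.25, -0.05], [0, 0, 0]], [[0, 0.05, 0], [0, 0, 0]], [[0, 0, 0], [0, 0, 0]]]}}

```text
time: 23.5
tool_pos: [0.5625, -0.0028, 0.1435]
tcp_rot: [[-0.005, -0.268, 0.963], [0.003, 0.963, 0.268], [-1.0, 0.004, -0.004]]
wrist_force: [-4.5, 4.0, -4.5]
grip_width: 0.0155
```

```bash
python3 -c "from h import *;st((.537,-.0242))"
```

```text
t 23.5 p [ 0.5625 -0.0028  0.1435] th-90 15.6 r 33.27 phi 40.0 F tool(x,tang,rad) [ 2.5  5.  -3.2] T [-0.04  0.71  1.27] g 15.5 tilt [-1.     0.004 -0.004]
```

Emit:
{"method": "servo_tool", "body": {"moves": [[[0, 0.18, -0.1], [0, 0, 0]], [[0, 0, 0], [0, 0, 0]], [[0, 0, 0], [0, 0, 0]]]}}

```text
time: 23.8
tool_pos: [0.5622, -0.0022, 0.1442]
tcp_rot: [[-0.003, -0.268, 0.963], [0.001, 0.963, 0.268], [-1.0, 0.002, -0.002]]
wrist_force: [-3.9, 3.6, -5.8]
grip_width: 0.0153
```

```bash
python3 -c "from h import *;st((.537,-.0242))"
```

```text
t 23.8 p [ 0.5622 -0.0022  0.1442] th-90 15.5 r 33.4 phi 41.1 F tool(x,tang,rad) [ 3.8  4.5 -2.7] T [0.06 0.8  1.21] g 15.3 tilt [-1.     0.002 -0.002]
```

Emit:
{"method": "servo_tool", "body": {"moves": [[[-0.4, 0.05, -0.02], [0, 0, 0]], [[-0.4, 0, 0], [0, 0, 0]], [[0, 0, 0], [0, 0, 0]]]}}

```text
time: 24.1
tool_pos: [0.5633, -0.0025, 0.154]
tcp_rot: [[0.001, -0.267, 0.964], [-0.0, 0.964, 0.267], [-1.0, -0.0, 0.001]]
wrist_force: [-4.0, 1.3, 0.7]
grip_width: 0.0153
```

```bash
python3 -c "from h import *;st((.537,-.0242))"
```

```text
t 24.1 p [ 0.5633 -0.0025  0.154 ] th-90 15.5 r 34.12 phi 39.5 F tool(x,tang,rad) [-2.7  2.3 -3.5] T [-0.03  0.94  0.94] g 15.3 tilt [-1.    -0.     0.001]
```

Emit:
{"method": "servo_tool", "body": {"moves": [[[-0.5, 0, -0.05], [0, 0, 0]], [[-1.0, 0, 0], [0, 0, 0]], [[-1.5, 0, 0], [0, 0, 0]], [[-1.5, 0, 0], [0, 0, 0]], [[-1.0, 0, 0], [0, 0, 0]], [[0, 0, 0], [0, 0, 0]], [[0, 0, 0], [0, 0, 0]]]}}

```text
time: 24.8
tool_pos: [0.5631, -0.0029, 0.2083]
tcp_rot: [[0.002, -0.267, 0.964], [-0.0, 0.964, 0.267], [-1.0, -0.001, 0.002]]
wrist_force: [0.1, -0.7, -2.1]
grip_width: 0.0152
```

Run:
```python
from h import *
import pickle
st((.537,-.0242))
c={n:snap(n,n+"8.png") for n in("side","wrist")};s=r.observe();pickle.dump((c,s),open("c8.pkl","wb"))
p=np.array(s["tool_pos"]);print(p,proj(c["side"],p-[0,0,L]),proj(c["wrist"],p-[0,0,L]))
A=cv2.resize(c["side"]["image"][180:330,200:350],(400,400),interpolation=cv2.INTER_CUBIC)
B=cv2.resize(c["wrist"]["image"][180:330,240:390],(400,400),interpolation=cv2.INTER_CUBIC)
cv2.imwrite("pics/a8.png",np.hstack([A,B]))
```

```text
t 24.8 p [ 0.5631 -0.0029  0.2083] th-90 15.5 r 33.69 phi 39.3 F tool(x,tang,rad) [ 0.1 -0.7 -0.1] T [ 0.07 -0.05  0.01] g 15.2 tilt [-1.    -0.001  0.002]
[ 0.5622 -0.0027  0.2071] [278.2665 197.8973] [312.4954 267.7717]
```

View pics/a8.png

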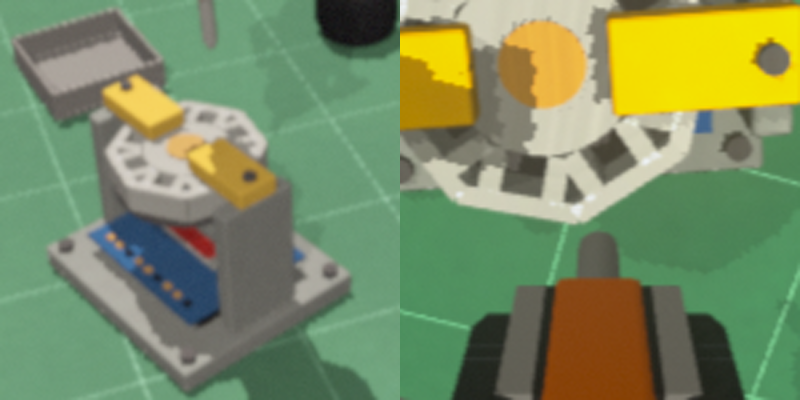

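The side view shows the red pad lowered, and the tip in the wrist view is at (314,267), so the bar hardly shifted in the grip. I'm taking it back to the stand.

Run:
```python
from h import *
plan([((.4875,-.2762,.208),-94,24)])
```

```text
[[[-0.0, -1.01, -0.6], [8.3, 0, 0]], [[-0.0, -1.09, -0.45], [8.3, 0, 0]], [[-0.0, -1.15, -0.29], [8.3, 0, 0]], [[-0.0, -1.18, -0.12], [8.3, 0, 0]], [[-0.0, -1.18, 0.05], [8.3, 0, 0]], [[-0.0, -1.16, 0.22], [8.3, 0, 0]], [[-0.0, -1.12, 0.39], [8.3, 0, 0]], [[-0.0, -1.05, 0.54], [8.3, 0, 0]]]
[[[-0.0, -0.96, 0.69], [8.3, 0, 0]], [[-0.0, -0.85, 0.82], [8.3, 0, 0]], [[-0.0, -0.72, 0.94], [8.3, 0, 0]], [[-0.0, -0.58, 1.03], [8.3, 0, 0]], [[-0.0, -0.42, 1.1], [8.3, 0, 0]], [[-0.0, -0.26, 1.15], [8.3, 0, 0]], [[-0.0, -0.09, 1.18], [8.3, 0, 0]], [[-0.0, 0.08, 1.18], [8.3, 0, 0]]]
[[[-0.0, 0.25, 1.15], [8.3, 0, 0]], [[-0.0, 0.41, 1.11], [8.3, 0, 0]], [[-0.0, 0.57, 1.03], [8.3, 0, 0]], [[-0.0, 0.71, 0.94], [8.3, 0, 0]], [[-0.0, 0.84, 0.83], [8.3, 0, 0]], [[-0.0, 0.95, 0.7], [8.3, 0, 0]], [[-0.0, 1.04, 0.55], [8.3, 0, 0]], [[-0.0, 1.11, 0.4], [8.3, 0, 0]]]
```

Emit:
{"method": "servo_tool", "body": {"moves": [[[0, -1.01, -0.6], [8.3, 0, 0]], [[0, -1.09, -0.45], [8.3, 0, 0]], [[0, -1.15, -0.29], [8.3, 0, 0]], [[0, -1.18, -0.12], [8.3, 0, 0]], [[0, -1.18, 0.05], [8.3, 0, 0]], [[0, -1.16, 0.22], [8.3, 0, 0]], [[0, -1.12, 0.39], [8.3, 0, 0]], [[0, -1.05, 0.54], [8.3, 0, 0]]]}}

```text
time: 25.7
tool_pos: [0.5371, -0.0942, 0.2068]
tcp_rot: [[-0.002, 0.78, 0.626], [0.0, 0.626, -0.78], [-1.0, -0.001, -0.001]]
wrist_force: [-0.2, 1.3, -1.5]
grip_width: 0.0152
```

Emit:
{"method": "servo_tool", "body": {"moves": [[[0, -0.96, 0.69], [8.3, 0, 0]], [[0, -0.85, 0.82], [8.3, 0, 0]], [[0, -0.72, 0.94], [8.3, 0, 0]], [[0, -0.58, 1.03], [8.3, 0, 0]], [[0, -0.42, 1.1], [8.3, 0, 0]], [[0, -0.26, 1.15], [8.3, 0, 0]], [[0, -0.09, 1.18], [8.3, 0, 0]], [[0, 0.08, 1.18], [8.3, 0, 0]]]}}

```text
time: 26.5
tool_pos: [0.5124, -0.1854, 0.2068]
tcp_rot: [[-0.002, 0.886, -0.464], [0.0, -0.464, -0.886], [-1.0, -0.002, 0.0]]
wrist_force: [1.0, -0.2, -2.4]
grip_width: 0.0152
```

Emit:
{"method": "servo_tool", "body": {"moves": [[[0, 0.25, 1.15], [8.3, 0, 0]], [[0, 0.41, 1.11], [8.3, 0, 0]], [[0, 0.57, 1.03], [8.3, 0, 0]], [[0, 0.71, 0.94], [8.3, 0, 0]], [[0, 0.84, 0.83], [8.3, 0, 0]], [[0, 0.95, 0.7], [8.3, 0, 0]], [[0, 1.04, 0.55], [8.3, 0, 0]], [[0, 1.11, 0.4], [8.3, 0, 0]]]}}

```text
time: 27.3
tool_pos: [0.4879, -0.2764, 0.2067]
tcp_rot: [[-0.002, -0.07, -0.998], [0.001, -0.998, 0.07], [-1.0, -0.001, 0.002]]
wrist_force: [0.3, -0.4, -1.8]
grip_width: 0.0153
```

Emit:
{"method": "servo_tool", "body": {"moves": [[[0, 0, 0], [0, 0, 0]], [[0, 0, 0], [0, 0, 0]], [[0, 0, 0], [0, 0, 0]]]}}

```text
time: 27.6
tool_pos: [0.4884, -0.2755, 0.2074]
tcp_rot: [[-0.001, -0.062, -0.998], [0.001, -0.998, 0.062], [-1.0, -0.001, 0.001]]
wrist_force: [-0.6, -0.7, -1.9]
grip_width: 0.0155
```

Run:
```python
from h import *
import pickle
W=snap("wrist","w9.png");s=r.observe();p=np.array(s["tool_pos"]);th=theta(s);print(s["time"],p,th);pickle.dump((W,s),open("c9.pkl","wb"))
def sock(im):
    g=im[195:260,285:345];h=cv2.cvtColor(g,cv2.COLOR_BGR2HSV)
    wood=cv2.inRange(h,(3,80,130),(25,255,255))
    hull=cv2.convexHull(max(cv2.findContours(wood,0,2)[0],key=cv2.contourArea));M=np.zeros_like(wood);cv2.fillConvexPoly(M,hull,255)
    d=(h[...,2]<140).astype(np.uint8)*(M>0);N,l,st_,ce=cv2.connectedComponentsWithStats(d.astype(np.uint8))
    return [(st_[i].tolist(),ce[i]+[285,195]) for i in range(1,N) if st_[i][4]>20]
print(sock(W["image"]))
c3,s3=pickle.load(open("c3.pkl","rb"));print("c3",sock(c3["wrist"]["image"]))
cv2.imwrite("pics/w9c.png",cv2.resize(W["image"][180:300,255:375],None,fx=5,fy=5,interpolation=cv2.INTER_CUBIC))
```

```text
27.65 [ 0.4885 -0.2755  0.2075] -93.55960675216502
[([23, 19, 11, 11, 120], array([312.9583, 219.0417]))]
c3 [([22, 17, 12, 11, 121], array([312.1818, 217.    ]))]
```

View pics/w9c.png

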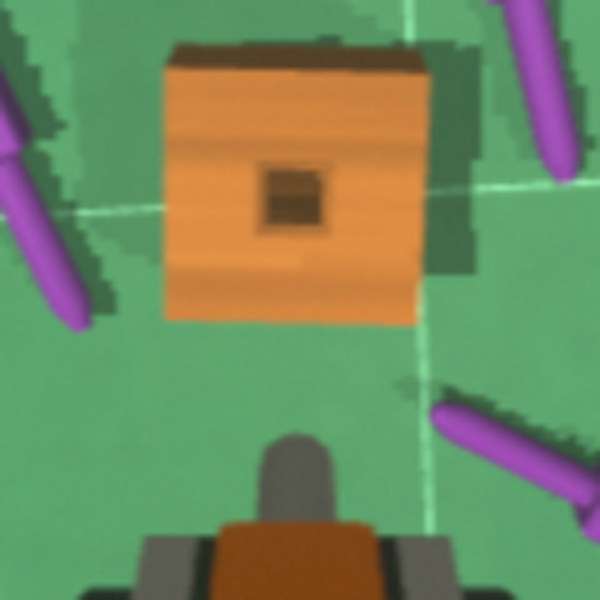

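The stand's socket is at (312.9,219.2) and the tip at (314.0,266.5), with the stand unmoved. I'll compute the remaining shift.

Run:
```python
from h import *
import pickle
W,s=pickle.load(open("c9.pkl","rb"));c3,s3=pickle.load(open("c3.pkl","rb"))
for n,w,s_,so,ti in(("now",W,s,(312.9,219.2),(314.0,266.7)),("c3",c3["wrist"],s3,(312.5,217.2),(313.4,267.0))):
    p=np.array(s_["tool_pos"]);S=onz(w,*so,.03);t=onz(w,*ti,p[2]-L);d=S-t
    print(n,"socket",S,"tip",t,"target TCP",p+d,"tool move mm",(axes(theta(s_))@d*1000))
rest(3)
```

```text
now socket [ 0.4877 -0.2732  0.03  ] tip [ 0.4897 -0.2745  0.1533] target TCP [ 0.4866 -0.2741  0.0842] tool move mm [123.3133  -1.223    2.0499]
c3 socket [ 0.4877 -0.2735  0.03  ] tip [ 0.4875 -0.2748  0.1535] target TCP [ 0.4866 -0.2747  0.0842] tool move mm [123.4972  -1.2359  -0.0952]
t 27.8 pos [ 0.4886 -0.2756  0.2077] sd [0.     0.0001 0.0001] th -93.6031123908846 F [ 0.3359  0.0262 -1.76  ] grip 0.01550400680378149 q6 154.17192461299638
```

Emit:
{"method": "servo_tool", "body": {"moves": [[[2.5, 0, 0.08], [0, 0, 0]], [[2.5, 0, 0.08], [0, 0, 0]], [[2.5, 0, 0], [0, 0, 0]], [[2.3, 0, 0], [0, 0, 0]], [[1.0, 0, 0], [0, 0, 0]], [[0, 0, 0], [0, 0, 0]], [[0, 0, 0], [0, 0, 0]], [[0, 0, 0], [0, 0, 0]]]}}

```text
time: 28.6
tool_pos: [0.488, -0.2766, 0.1014]
tcp_rot: [[0.003, -0.064, -0.998], [-0.001, -0.998, 0.064], [-1.0, 0.001, -0.003]]
wrist_force: [-0.8, -1.0, -2.2]
grip_width: 0.0154
```

Run:
```python
from h import *
import pickle
p,th,F=rest(2)
W=snap("wrist","w10.png");pickle.dump((W,p,th),open("c10.pkl","wb"))
print("pred tip",proj(W,p-[0,0,L]),"pred socket",proj(W,[.487,-.2755,.03]))
h=cv2.cvtColor(W["image"],cv2.COLOR_BGR2HSV)
print("H/V rows at col 314, 236..284:");print(np.c_[np.arange(236,284),h[236:284,314]].tolist())
for y in(250,254,258,272):print(y,h[y,296:334,2].tolist())
```

```text
t 28.7 pos [ 0.4878 -0.2766  0.1013] sd [0.0001 0.     0.0001] th -93.68864279449876 F [ 0.2638 -0.2571 -1.5845] grip 0.015017703985257605 q6 154.13550475091375
pred tip [315.6896 268.5733] pred socket [314.0043 259.7613]
H/V rows at col 314, 236..284:
[[236, 14, 181, 207], [237, 14, 180, 205], [238, 14, 179, 206], [239, 14, 181, 208], [240, 15, 182, 209], [241, 14, 184, 207], [242, 14, 181, 203], [243, 14, 181, 196], [244, 14, 180, 191], [245, 14, 179, 192], [246, 14, 181, 194], [247, 14, 180, 198], [248, 14, 181, 199], [249, 14, 179, 179], [250, 14, 180, 173], [251, 15, 171, 124], [252, 15, 168, 108], [253, 15, 168, 106], [254, 15, 170, 99], [255, 15, 163, 89], [256, 15, 158, 87], [257, 16, 158, 84], [258, 15, 161, 84], [259, 16, 164, 84], [260, 15, 163, 86], [261, 15, 163, 89], [262, 15, 165, 91], [263, 15, 165, 91], [264, 16, 167, 90], [265, 15, 165, 93], [266, 15, 124, 99], [267, 18, 56, 91], [268, 22, 43, 89], [269, 23, 46, 89], [270, 24, 41, 88], [271, 24, 43, 89], [272, 22, 42, 90], [273, 22, 43, 88], [274, 22, 42, 90], [275, 24, 40, 89], [276, 21, 40, 89], [277, 24, 41, 88],
[... 157 characters left out ...]
2, 161, 167, 169, 168, 170, 170, 172, 173, 173, 173, 173, 174, 175, 175, 178, 178, 182, 181, 179, 190, 169, 133, 128, 128, 128, 129, 128, 128, 129, 128]
254 [222, 222, 221, 220, 193, 153, 152, 131, 96, 99, 99, 99, 99, 99, 99, 100, 98, 99, 99, 102, 103, 103, 105, 125, 163, 153, 122, 131, 137, 137, 137, 137, 137, 137, 136, 136, 136, 136]
258 [220, 219, 220, 218, 194, 167, 161, 130, 90, 84, 84, 84, 84, 84, 83, 84, 84, 83, 84, 85, 84, 84, 87, 118, 161, 151, 120, 127, 134, 135, 136, 136, 136, 136, 135, 136, 136, 136]
272 [221, 220, 221, 221, 221, 221, 221, 221, 221, 220, 198, 144, 92, 86, 86, 87, 88, 88, 90, 88, 87, 87, 87, 88, 100, 160, 208, 220, 221, 217, 211, 210, 210, 211, 216, 220, 220, 221]
```

Run:
```python
from h import *
import pickle
W,p,th=pickle.load(open("c10.pkl","rb"))
S=onz(W,311.2+.3,258.3,.03);t=onz(W,313.6,266.7,p[2]-L)
print(S,t,"width",np.linalg.norm(onz(W,303.3,258,.03)-onz(W,319.2,258,.03))*1000,"len",np.linalg.norm(onz(W,311,250.7,.03)-onz(W,311,265.5,.03))*1000)
print("tool move",axes(th)@(S-t)*1000,"TCP",p+S-t)
```

```text
[ 0.4881 -0.2739  0.03  ] [ 0.4892 -0.2754  0.0471] width 10.46449806542685 len 10.420323159582319
tool move [17.0969 -1.3946  1.1166] TCP [ 0.4868 -0.2751  0.0842]
```

Emit:
{"method": "servo_tool", "body": {"moves": [[[0.8, -0.11, 0.08], [0, 0, 0]], [[0.6, 0, 0], [0, 0, 0]], [[0.5, 0, 0], [0, 0, 0]], [[0.3, 0, 0], [0, 0, 0]], [[0, 0, 0], [0, 0, 0]]]}}

```text
time: 29.25
tool_pos: [0.4864, -0.2748, 0.0772]
tcp_rot: [[0.0, -0.064, -0.998], [0.0, -0.998, 0.064], [-1.0, -0.0, -0.0]]
wrist_force: [2.1, -0.0, -1.9]
grip_width: 0.0152
```

```bash
python3 -c "from h import *;st((.487,-.2755))"
```

```text
t 29.25 p [ 0.4864 -0.2748  0.0772] th-90 -183.7 r 0.93 phi 134.5 F tool(x,tang,rad) [-0.1 -0.1 -2.1] T [-0.01  0.41  0.03] g 15.2 tilt [-1. -0. -0.]
```

Emit:
{"method": "servo_tool", "body": {"moves": [[[0.5, 0, -0.08], [0, 0, 0]], [[0.5, 0, 0], [0, 0, 0]], [[0.4, 0, 0], [0, 0, 0]], [[0.2, 0, 0], [0, 0, 0]], [[0, 0, 0], [0, 0, 0]]]}}

```text
time: 29.75
tool_pos: [0.4867, -0.2748, 0.0613]
tcp_rot: [[-0.001, -0.064, -0.998], [0.0, -0.998, 0.064], [-1.0, -0.0, 0.001]]
wrist_force: [1.0, 0.0, -2.1]
grip_width: 0.0153
```

```bash
python3 -c "from h import *;st((.487,-.2755))"
```

```text
t 29.75 p [ 0.4867 -0.2748  0.0613] th-90 -183.7 r 0.77 phi 115.1 F tool(x,tang,rad) [ 0.1 -0.1 -1. ] T [ 0.02  0.07 -0.02] g 15.3 tilt [-1.    -0.     0.001]
```

Emit:
{"method": "servo_tool", "body": {"moves": [[[0.2, 0, 0], [0, 0, 0]], [[0, 0, 0], [0, 0, 0]], [[0, 0, 0], [0, 0, 0]]]}}

```text
time: 30.05
tool_pos: [0.4869, -0.2749, 0.0598]
tcp_rot: [[-0.0, -0.064, -0.998], [0.0, -0.998, 0.064], [-1.0, -0.0, 0.0]]
wrist_force: [0.1, 0.2, -2.2]
grip_width: 0.0153
```

Emit:
{"method": "servo_tool", "body": {"moves": [[[0, 0, 0], [0, 0, 0]], [[0, 0, 0], [0, 0, 0]], [[0, 0, 0], [0, 0, 0]], [[0, 0, 0], [0, 0, 0]], [[0, 0, 0], [0, 0, 0]]], "claw": 0.5}}

```text
time: 30.55
tool_pos: [0.487, -0.275, 0.0599]
tcp_rot: [[0.0, -0.064, -0.998], [-0.0, -0.998, 0.064], [-1.0, 0.0, -0.0]]
wrist_force: [0.4, -0.1, -0.0]
grip_width: 0.0427
```

Emit:
{"method": "servo_tool", "body": {"moves": [[[-1.5, 0, 0], [0, 0, 0]], [[-2.5, 0, 0], [0, 0, 0]], [[-3.0, 0, 0], [0, 0, 0]], [[-4.0, 0, 0], [0, 0, 0]], [[-4.0, 0, 0], [0, 0, 0]], [[-3.5, 0, 0], [0, 0, 0]], [[0, 0, 0], [0, 0, 0]], [[0, 0, 0], [0, 0, 0]]]}}

```text
time: 31.35
tool_pos: [0.4874, -0.2752, 0.2457]
tcp_rot: [[0.002, -0.064, -0.998], [-0.001, -0.998, 0.064], [-1.0, 0.001, -0.002]]
wrist_force: [0.0, 1.3, -0.5]
grip_width: 0.0426
```

Run:
```python
from h import *
import pickle
st((.487,-.2755))
c={n:snap(n,n+"11.png") for n in("wrist","side","top")};s=r.observe();pickle.dump((c,s),open("c11.pkl","wb"))
def top(im,lo,box):
    x0,y0,x1,y1=box;m=cv2.inRange(cv2.cvtColor(im,cv2.COLOR_BGR2HSV)[y0:y1,x0:x1],lo,(21,255,255))
    N,l,t,ce=cv2.connectedComponentsWithStats(m);i=1+np.argmax(t[1:,4]);return t[i].tolist(),ce[i]+[x0,y0]
w=top(c["wrist"]["image"],(9,180,225),(280,200,350,280));sd=top(c["side"]["image"],(3,180,120),(260,340,330,440));print(w,sd)
a=onz(c["wrist"],*w[1],.115);print("handle top",a)
c0=pickle.load(open("c0.pkl","rb"))
# things unmoved? differences of top view over tray, pot, module, spare
d=cv2.absdiff(c0["top"]["image"],c["top"]["image"]).max(2)
for n,(x0,y0,x1,y1) in dict(tray=(165,240,225,300),pot=(185,140,225,185),mod=(280,160,360,185),press=(272,225,370,312)).items(): print(n,(d[y0:y1,x0:x1]>60).mean().round(3))
```

```text
t 31.35 p [ 0.4874 -0.2752  0.2457] th-90 -183.7 r 0.48 phi 39.4 F tool(x,tang,rad) [-1.5 -1.3  0.1] T [-0.01 -0.01 -0.04] g 42.6 tilt [-1.     0.001 -0.002]
([25, 9, 19, 19, 353], array([314.0482, 218.0028])) ([31, 16, 18, 42, 485], array([298.7567, 377.9979]))
handle top [ 0.4999 -0.2751  0.115 ]
tray 0.0
pot 0.0
mod 0.0
press 0.02
```

The bar is in the socket but leans about 6° toward +x. I'll regrip it with the jaws along x, which squares it up.

Run:
```python
from h import *
s=r.observe();print(s["time"])
c=get_image("side");m=cv2.inRange(cv2.cvtColor(c["image"],cv2.COLOR_BGR2HSV)[340:440,260:330],(3,180,120),(21,255,255));N,l,t,ce=cv2.connectedComponentsWithStats(m);i=1+np.argmax(t[1:,4]);print(t[i],ce[i]+[260,340])
plan([((.4885,-.2755,.2455),-4,11),((.4885,-.2755,.075),-4,5)])
```

```text
31.5
[ 31  16  18  41 478] [298.8075 377.9435]
[[[-0.02, 0.01, -0.02], [-8.2, 0, 0]], [[-0.02, 0.01, -0.02], [-8.2, 0, 0]], [[-0.02, 0.01, -0.02], [-8.2, 0, 0]], [[-0.02, 0.02, -0.02], [-8.2, 0, 0]], [[-0.02, 0.02, -0.01], [-8.2, 0, 0]], [[-0.02, 0.02, -0.01], [-8.2, 0, 0]], [[-0.02, 0.02, -0.01], [-8.2, 0, 0]], [[-0.02, 0.02, -0.01], [-8.2, 0, 0]]]
[[[-0.02, 0.02, -0.0], [-8.2, 0, 0]], [[-0.02, 0.02, 0.0], [-8.2, 0, 0]], [[-0.02, 0.02, 0.0], [-8.2, 0, 0]], [[3.41, 0.0, 0.0], [0.0, 0, 0]], [[3.41, 0.0, 0.0], [0.0, 0, 0]], [[3.41, 0.0, 0.0], [0.0, 0, 0]], [[3.41, 0.0, 0.0], [0.0, 0, 0]], [[3.41, 0.0, 0.0], [0.0, 0, 0]]]
```

Emit:
{"method": "servo_tool", "body": {"moves": [[[0, 0.01, -0.02], [-8.2, 0, 0]], [[0, 0.01, -0.02], [-8.2, 0, 0]], [[0, 0.01, -0.02], [-8.2, 0, 0]], [[0, 0.02, -0.02], [-8.2, 0, 0]], [[0, 0.02, -0.01], [-8.2, 0, 0]], [[0, 0.02, -0.01], [-8.2, 0, 0]], [[0, 0.02, -0.01], [-8.2, 0, 0]], [[0, 0.02, -0.01], [-8.2, 0, 0]]], "claw": 0.7}}

```text
time: 32.35
tool_pos: [0.488, -0.2753, 0.2432]
tcp_rot: [[-0.003, 0.885, -0.466], [0.001, -0.466, -0.885], [-1.0, -0.003, -0.0]]
wrist_force: [0.5, 0.7, 0.2]
grip_width: 0.0595
```

Emit:
{"method": "servo_tool", "body": {"moves": [[[0, 0.02, 0], [-8.2, 0, 0]], [[0, 0.02, 0], [-8.2, 0, 0]], [[0, 0.02, 0], [-8.2, 0, 0]], [[0, 0, 0], [0, 0, 0]], [[0, 0, 0], [0, 0, 0]], [[0, 0, 0], [0, 0, 0]]]}}

```text
time: 32.95
tool_pos: [0.489, -0.2757, 0.2442]
tcp_rot: [[-0.001, 0.998, -0.063], [0.001, -0.063, -0.998], [-1.0, -0.001, -0.001]]
wrist_force: [0.2, 0.1, 0.4]
grip_width: 0.06
```

Run:
```python
from h import *
p,th,F=rest(2)
plan([((.4885,-.2755,.075),-4,6)],(p,th))
```

```text
t 33.05 pos [ 0.4891 -0.2758  0.2445] sd [0.     0.     0.0001] th -3.5599046665720624 F [-0.0502  0.2359  0.137 ] grip 0.05939274736785399 q6 64.1410604900126
[[[2.82, -0.01, -0.0], [0.1, 0, 0]], [[2.82, -0.01, -0.0], [0.1, 0, 0]], [[2.82, -0.01, -0.0], [0.1, 0, 0]], [[2.82, -0.01, -0.0], [0.1, 0, 0]], [[2.82, -0.01, -0.0], [0.1, 0, 0]], [[2.82, -0.01, -0.0], [0.1, 0, 0]]]
```

Emit:
{"method": "servo_tool", "body": {"moves": [[[2.82, -0.01, 0], [0, 0, 0]], [[2.82, -0.01, 0], [0, 0, 0]], [[2.82, -0.01, 0], [0, 0, 0]], [[2.82, -0.01, 0], [0, 0, 0]], [[2.82, -0.01, 0], [0, 0, 0]], [[2.82, -0.01, 0], [0, 0, 0]], [[0, 0, 0], [0, 0, 0]], [[0, 0, 0], [0, 0, 0]]]}}

```text
time: 33.85
tool_pos: [0.4884, -0.2757, 0.0757]
tcp_rot: [[-0.001, 0.998, -0.061], [0.0, -0.061, -0.998], [-1.0, -0.001, -0.0]]
wrist_force: [-0.1, -0.4, 1.2]
grip_width: 0.0599
```

Emit:
{"method": "servo_tool", "body": {"moves": [[[0, 0, 0], [0, 0, 0]], [[0, 0, 0], [0, 0, 0]], [[0, 0, 0], [0, 0, 0]], [[0, 0, 0], [0, 0, 0]], [[0, 0, 0], [0, 0, 0]], [[0, 0, 0], [0, 0, 0]], [[0, 0, 0], [0, 0, 0]], [[0, 0, 0], [0, 0, 0]]], "claw": 0}}

```text
time: 34.65
tool_pos: [0.489, -0.2763, 0.077]
tcp_rot: [[0.001, 0.998, -0.061], [-0.001, -0.061, -0.998], [-1.0, 0.001, 0.001]]
wrist_force: [-1.7, -1.3, 6.4]
grip_width: 0.0149
```

```bash
python3 -c "from h import *;st((.487,-.2755))"
```

```text
t 34.65 p [ 0.489  -0.2763  0.077 ] th-90 -93.5 r 2.12 phi -22.3 F tool(x,tang,rad) [-8.4 -1.6  1.4] T [ 0.02  0.03 -0.45] g 14.9 tilt [-1.     0.001  0.001]
```

Emit:
{"method": "servo_tool", "body": {"moves": [[[-0.3, 0, 0], [0, 0, 0]], [[0, 0, 0], [0, 0, 0]], [[0, 0, 0], [0, 0, 0]]]}}

```text
time: 34.95
tool_pos: [0.4885, -0.2756, 0.0783]
tcp_rot: [[-0.0, 0.998, -0.061], [0.0, -0.061, -0.998], [-1.0, -0.0, -0.0]]
wrist_force: [0.5, 0.4, -2.4]
grip_width: 0.0153
```

```bash
python3 -c "from h import *;rest(3);st((.487,-.2755))"
```

```text
t 35.1 pos [ 0.4884 -0.2756  0.0782] sd [0. 0. 0.] th -3.4874480200790505 F [ 0.1782 -0.1178 -1.5306] grip 0.015480052445299451 q6 64.04554152577005
t 35.1 p [ 0.4884 -0.2756  0.0782] th-90 -93.5 r 1.38 phi -5.4 F tool(x,tang,rad) [-0.3  0.9 -0.2] T [0.01 0.02 0.02] g 15.5 tilt [-1.    -0.001 -0.   ]
```

Emit:
{"method": "servo_tool", "body": {"moves": [[[0.15, 0, 0], [0, 0, 0]], [[0.1, 0, 0], [0, 0, 0]], [[0, 0, 0], [0, 0, 0]], [[0, 0, 0], [0, 0, 0]]]}}

```text
time: 35.5
tool_pos: [0.4887, -0.2758, 0.077]
tcp_rot: [[0.001, 0.998, -0.061], [-0.0, -0.061, -0.998], [-1.0, 0.001, 0.0]]
wrist_force: [-2.1, 1.2, 4.5]
grip_width: 0.0153
```

Emit:
{"method": "servo_tool", "body": {"moves": [[[0, 0, 0], [0, 0, 0]], [[0, 0, 0], [0, 0, 0]], [[0, 0, 0], [0, 0, 0]], [[0, 0, 0], [0, 0, 0]], [[0, 0, 0], [0, 0, 0]]], "claw": 0.7}}

```text
time: 36.0
tool_pos: [0.4886, -0.2758, 0.0759]
tcp_rot: [[-0.0, 0.998, -0.061], [0.0, -0.061, -0.998], [-1.0, -0.0, -0.0]]
wrist_force: [-0.1, 0.1, -0.7]
grip_width: 0.0599
```

Emit:
{"method": "servo_tool", "body": {"moves": [[[-1.5, 0, 0], [0, 0, 0]], [[-2.5, 0, 0], [0, 0, 0]], [[-3.0, 0, 0], [0, 0, 0]], [[-3.5, 0, 0], [0, 0, 0]], [[-3.5, 0, 0], [0, 0, 0]], [[-2.5, 0, 0], [0, 0, 0]], [[0, 0, 0], [0, 0, 0]], [[0, 0, 0], [0, 0, 0]]]}}

```text
time: 36.8
tool_pos: [0.4888, -0.2759, 0.2414]
tcp_rot: [[0.001, 0.998, -0.061], [-0.001, -0.061, -0.998], [-1.0, 0.001, 0.001]]
wrist_force: [0.1, 0.4, -1.0]
grip_width: 0.0599
```

Run:
```python
from h import *
import pickle
rest(2)
c={n:snap(n,n+"12.png") for n in("wrist","side","top")};pickle.dump(c,open("c12.pkl","wb"))
def top(im,lo,box):
    x0,y0,x1,y1=box;m=cv2.inRange(cv2.cvtColor(im,cv2.COLOR_BGR2HSV)[y0:y1,x0:x1],lo,(21,255,255))
    N,l,t,ce=cv2.connectedComponentsWithStats(m);i=1+np.argmax(t[1:,4]);return t[i].tolist(),ce[i]+[x0,y0]
w=top(c["wrist"]["image"],(9,180,225),(270,190,360,290));sd=top(c["side"]["image"],(3,180,120),(260,340,330,440));print(w,sd)
print("handle top",onz(c["wrist"],*w[1],.115))
c1=pickle.load(open("c0.pkl","rb"))["side"];print("side t0",top(c1["image"],(3,180,120),(260,340,330,440)))
```

```text
t 36.9 pos [ 0.488  -0.2755  0.2399] sd [0.0002 0.0001 0.0003] th -3.490299497751505 F [-0.6289  0.3499  0.0712] grip 0.06004050884525447 q6 64.04589839953518
([20, 41, 18, 18, 293], array([298.6177, 239.4232])) ([19, 29, 19, 32, 346], array([288.2486, 384.6069]))
handle top [ 0.4747 -0.2773  0.115 ]
side t0 ([26, 21, 15, 38, 431], array([293.1346, 379.6079]))
```

It now leans about 6° the other way, so the pin's centred position lies between the two placements. One more regrip, released centred and without pressing on the floor.

Emit:
{"method": "servo_tool", "body": {"moves": [[[2.75, 0, 0], [0, 0, 0]], [[2.75, 0, 0], [0, 0, 0]], [[2.75, 0, 0], [0, 0, 0]], [[2.75, 0, 0], [0, 0, 0]], [[2.75, 0, 0], [0, 0, 0]], [[2.75, 0, 0], [0, 0, 0]], [[0, 0, 0], [0, 0, 0]], [[0, 0, 0], [0, 0, 0]]]}}

```text
time: 37.85
tool_pos: [0.488, -0.2755, 0.0756]
tcp_rot: [[-0.002, 0.998, -0.061], [0.001, -0.061, -0.998], [-1.0, -0.002, -0.001]]
wrist_force: [0.3, 0.7, 0.6]
grip_width: 0.0596
```

Emit:
{"method": "servo_tool", "body": {"moves": [[[0, 0, 0], [0, 0, 0]], [[0, 0, 0], [0, 0, 0]], [[0, 0, 0], [0, 0, 0]], [[0, 0, 0], [0, 0, 0]], [[0, 0, 0], [0, 0, 0]], [[0, 0, 0], [0, 0, 0]], [[0, 0, 0], [0, 0, 0]]], "claw": 0}}

```text
time: 38.55
tool_pos: [0.489, -0.2762, 0.0774]
tcp_rot: [[0.001, 0.998, -0.061], [-0.001, -0.061, -0.998], [-1.0, 0.001, 0.001]]
wrist_force: [-1.7, -0.9, 5.6]
grip_width: 0.0152
```

Emit:
{"method": "servo_tool", "body": {"moves": [[[-0.4, 0, 0], [0, 0, 0]], [[0, 0, 0], [0, 0, 0]], [[0, 0.15, 0], [0, 0, 0]], [[0, 0, 0], [0, 0, 0]], [[0, 0, 0], [0, 0, 0]]]}}

```text
time: 39.05
tool_pos: [0.4893, -0.2757, 0.0796]
tcp_rot: [[-0.002, 0.998, -0.061], [0.001, -0.061, -0.998], [-1.0, -0.002, -0.0]]
wrist_force: [-2.9, 1.0, -1.1]
grip_width: 0.0149
```

```bash
python3 -c "from h import *;rest(3);print(r.observe()['wrist_torque'])"
```

```text
t 39.2 pos [ 0.4893 -0.2757  0.0796] sd [0. 0. 0.] th -3.4960355758368302 F [-3.1062 -0.4057 -1.8472] grip 0.014901724817424362 q6 64.1108812670327
[0.0026 0.6959 0.1034]
```

Emit:
{"method": "servo_tool", "body": {"moves": [[[0, -0.15, 0], [0, 0, 0]], [[0, -0.15, 0], [0, 0, 0]], [[0, 0, 0], [0, 0, 0]], [[0, 0, 0], [0, 0, 0]]]}}

```text
time: 39.6
tool_pos: [0.4876, -0.2758, 0.0804]
tcp_rot: [[0.001, 0.998, -0.061], [-0.0, -0.061, -0.998], [-1.0, 0.001, 0.0]]
wrist_force: [0.4, 0.3, -2.5]
grip_width: 0.0152
```

```bash
python3 -c "from h import *;rest(2)"
```

```text
t 39.7 pos [ 0.4875 -0.2758  0.0803] sd [0. 0. 0.] th -3.4846132394091347 F [-0.6164  0.3178 -1.9123] grip 0.015364282650342264 q6 63.97800781678415
```

Emit:
{"method": "servo_tool", "body": {"moves": [[[0, -0.12, 0], [0, 0, 0]], [[0, 0, 0], [0, 0, 0]], [[0, 0, 0], [0, 0, 0]]]}}

```text
time: 40.0
tool_pos: [0.4866, -0.2758, 0.0803]
tcp_rot: [[0.002, 0.998, -0.061], [-0.0, -0.061, -0.998], [-1.0, 0.002, 0.0]]
wrist_force: [2.6, -0.1, -1.8]
grip_width: 0.0156
```

```bash
python3 -c "from h import *;rest(2)"
```

```text
t 40.1 pos [ 0.4866 -0.2758  0.0803] sd [0. 0. 0.] th -3.47799972498549 F [ 2.9068 -0.6267 -1.935 ] grip 0.015160106909671848 q6 63.92251946088478
```

Emit:
{"method": "servo_tool", "body": {"moves": [[[0, 0.21, 0], [0, 0, 0]], [[0.15, 0, 0], [0, 0, 0]], [[0.12, 0, 0], [0, 0, 0]], [[0, 0, 0], [0, 0, 0]], [[0, 0, 0], [0, 0, 0]]]}}

```text
time: 40.6
tool_pos: [0.4876, -0.2758, 0.0776]
tcp_rot: [[-0.001, 0.998, -0.061], [-0.0, -0.061, -0.998], [-1.0, -0.001, 0.0]]
wrist_force: [-0.6, 0.4, 2.3]
grip_width: 0.0153
```

```bash
python3 -c "from h import *;rest(3)"
```

```text
t 40.75 pos [ 0.4877 -0.2758  0.0776] sd [0. 0. 0.] th -3.49448798415615 F [-1.7454  0.6592  2.8809] grip 0.015158253848650051 q6 64.01749648629655
```

Emit:
{"method": "servo_tool", "body": {"moves": [[[-0.13, 0, 0], [0, 0, 0]], [[0, 0, 0], [0, 0, 0]], [[0, 0, 0], [0, 0, 0]]]}}

```text
time: 41.05
tool_pos: [0.488, -0.2757, 0.0784]
tcp_rot: [[-0.0, 0.998, -0.061], [0.0, -0.061, -0.998], [-1.0, -0.0, -0.0]]
wrist_force: [-0.1, -0.3, -1.5]
grip_width: 0.0152
```

Emit:
{"method": "servo_tool", "body": {"moves": [[[0, 0, 0], [0, 0, 0]], [[0, 0, 0], [0, 0, 0]], [[0, 0, 0], [0, 0, 0]], [[0, 0, 0], [0, 0, 0]], [[0, 0, 0], [0, 0, 0]]], "claw": 0.7}}

```text
time: 41.55
tool_pos: [0.4881, -0.2758, 0.0788]
tcp_rot: [[0.0, 0.998, -0.061], [-0.0, -0.061, -0.998], [-1.0, 0.0, 0.0]]
wrist_force: [0.4, 0.5, 1.0]
grip_width: 0.0596
```

Emit:
{"method": "servo_tool", "body": {"moves": [[[-1.5, 0, 0], [0, 0, 0]], [[-2.5, 0, 0], [0, 0, 0]], [[-3.0, 0, 0], [0, 0, 0]], [[-3.5, 0, 0], [0, 0, 0]], [[-3.5, 0, 0], [0, 0, 0]], [[-2.5, 0, 0], [0, 0, 0]], [[0, 0, 0], [0, 0, 0]], [[0, 0, 0], [0, 0, 0]]]}}

```text
time: 42.35
tool_pos: [0.4882, -0.2759, 0.2441]
tcp_rot: [[0.001, 0.998, -0.061], [-0.001, -0.061, -0.998], [-1.0, 0.001, 0.001]]
wrist_force: [0.1, -0.1, -1.0]
grip_width: 0.0598
```

Run:
```python
from h import *
import pickle
rest(2)
c={n:snap(n,n+"13.png") for n in("wrist","side","top")}
def top(im,lo,box):
    x0,y0,x1,y1=box;m=cv2.inRange(cv2.cvtColor(im,cv2.COLOR_BGR2HSV)[y0:y1,x0:x1],lo,(21,255,255))
    N,l,t,ce=cv2.connectedComponentsWithStats(m);i=1+np.argmax(t[1:,4]);return t[i].tolist(),ce[i]+[x0,y0]
w=top(c["wrist"]["image"],(9,180,225),(270,190,360,290));sd=top(c["side"]["image"],(3,180,120),(260,340,330,440));print(w,sd)
print("handle top",onz(c["wrist"],*w[1],.115))
s0=pickle.load(open("c0.pkl","rb"))["side"]["image"];im=c["side"]["image"]
# red pad in side view: lowest/centroid before and after; connector dark pixels
for n,i in(("before",s0),("after",im)):
    h=cv2.cvtColor(i,cv2.COLOR_BGR2HSV)[220:330,230:330];m=cv2.inRange(h,(0,120,60),(8,255,255))|cv2.inRange(h,(172,120,60),(180,255,255));y,x=np.nonzero(m);print(n,len(x),(x.mean()+230).round(1) if len(x) else 0,(y.mean()+220).round(1) if len(x) else 0)
```

```text
t 42.45 pos [ 0.4875 -0.2755  0.2426] sd [0.0002 0.0001 0.0003] th -3.489459923680066 F [-0.0646  0.5139 -0.4461] grip 0.060040204828346794 q6 64.01802456229917
([38, 45, 18, 18, 284], array([316.75  , 243.4401])) ([29, 27, 14, 33, 394], array([295.4975, 383.5609]))
handle top [ 0.4887 -0.2825  0.115 ]
before 27 274.0 268.0
after 87 273.4 269.7
```

```bash
python3 -c "
from h import *
print(r.close_job())"
```

```text
the job is handed in; nothing more can be done
None
```

The collar was turned clockwise with the bar until it came up firm. The bar is back in its stand, and the job was handed in at about 42.5 s of the 72 s limit. That the connector is fully home was judged by feel only: in the side view it is hidden under the collar.

- **Turning:** I used three pockets in the far window, for about 195° in all. Force at the bar was 5–7 N turning free and 10–12 N pushing the connector in. It then rose about 0.7 N per degree and held steady at about 22 N. That happened around 35–50° in the window, well away from the keepers, so it was the real stop. All readings stayed under the 32 N damage limit.
- **Backing off:** The pin bound slightly in the pocket after the stop, with about 6 N lateral force, and came free when lifted.
- **Connector:** The red pad looked lower afterwards, but it was partly hidden, so I could not measure how far it moved.
- **Bar in stand:** The first two releases left it leaning about 6°, so I regripped it twice. It ended leaning about 4° by the wrist camera, roughly the lean allowed at the start.
- **Other things:** In a top view taken before the regrips, the tray, pot, module and spare had not moved. The purple and white look-alike bars stood unsupported at the start and had fallen over by 1.4 s. The gripper had not been below 0.23 m by then, so I did not touch them.

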